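# Part a stuck two-part mould evenly with a wedge

### The arm

A 7-joint arm with a two-finger parallel gripper is mounted at the origin on a cart in front of the work surface, level with it; the furniture and walls round the work are solid. World frame = base frame: x ahead of the robot, y to its left, z up, the work surface at z = 0. Lengths are in m, angles in degrees, forces in N, time in s.
With the tool pointing down it reaches from about 0.4 to 0.925 m from the base axis. Payload 4.1 kg.
Tool frame: the origin (TCP) lies between the finger pads; the fingertips stand 11 mm ahead of it and the grasp point (between the pads) lies 8 mm behind it (bot.tip_reach is the distance from the TCP to the fingertips, in m); z points along the fingers, y is the direction in which the jaws open and shut (so a half turn about z gives the same grasp; the last joint's range is limited). The gripper opens to 85 mm and grips with 20 to 120 N. Pads are 22 mm wide; open, the fingers measure 114 mm over their backs; the gripper's body (76 mm by 85 mm) begins 54 mm behind the grasp point. The pads swing forward as they close: fully open they stand 13 mm farther back than shut.
Start: joints at [-78.495, 22.827, 2.584, 88.041, -1.071, 69.15, -2.905], TCP at [0.192, 0.621, 0.242] pointing down, gripper open.
Joint ranges: [-161.44, 161.44], [-28.35, 127.94], [-78.24, 83.42], [0, 140.83], [-78.03, 258.03], [13.02, 114.36], [-168.23, 168.23]. Speed limits (degrees/s): [147.25, 147.25, 180, 180, 180, 180, 180].

### API

Orientations are given as a 3x3 rotation matrix whose columns are the frame's x, y, z axes.
In Python, from plant import telemetry, snapshot, camera_model, job, bot gives the robot as it stands. The module is installed in compiled form; this text tells all that it offers.
- The arm moves only by the tool drive_tool, never from a script. Its argument "plan" is one flat list of numbers, 5 for each row, row after row: the shift along the world's x, y, z in cm, then the turn about the world's z in degrees, then the closure, from -1 (fully open) to 1 (shut). In form: [x, y, z, yaw, hand, x, y, z, yaw, hand, ...]. A call has 1 to 10 rows; each row shifts and turns the commanded pose from where the row before left it; what a row does not reach is not made up. A row lasts 1/12 s, in which the tool goes at most 41.7 mm and 7.16 degrees, less where a joint would pass 70% of its speed; a pose out of reach is approached as far as the arm can. A call is refused whole if a number of a shift passes 4.17 or a number of a turn 7.16, either way. A call with a gripper value outside its range is refused whole. The fingers move at their own pace and stop on an object; "newtons" is the grip in N (left out, the last holds). Time passes only in rows, so rows that do not move let the fingers close. It gives the time, the measured TCP pose, the force and the opening at its end, in the units of the state.
- telemetry.state(): the state, without advancing time (a new reading comes with each control period).
- snapshot(name): name is "side" or "top"; returns the picture (384x512x3 uint8, red, green, blue); there is no depth.
- camera_model(name): a dict with "fx", "fy", "cx", "cy" (pixels), "rvec" (rotation vector, rad) and "tvec" (3), from world to camera coordinates, as OpenCV has them. Camera axes: x right, y down, z forward; pixel columns grow to the right and rows downward; lengths in m; the calibration is good to about 2 mm. A picture is of the moment at which its call begins. camera_model takes no time and is no camera call.
- job.close_job(): hands the job in, once; it reports no verdict.
The state is a dict: "t": time; "joint_positions": joint angles; "joint_vel": joint speeds; "joint_efforts": joint torques, N m; "tool_pos": TCP position; "tool_rot": TCP orientation; "force": force on the tool from outside, world axes, zero at the start; "torque": the same for the moment, N m; "opening": opening from 0.0 (shut) to 1.0 (fully open).
Only numpy, scipy, OpenCV 4.12 (cv2) and the standard library are available. Lean on these libraries where they do the work, as an engineer would, in place of code of your own. Each camera call takes 0.05 s, during which the arm holds its last target.

### The job

The upper half of the bronze mould is stuck on its two dowels. Take the wedge and work it into the pry pockets under the left and right ends in turn, a little at a time, until the upper half stands level on its dowels with a gap of at least 5 mm at both ends. Do not force the wedge when the half jams, never let one end get more than 6 mm ahead of the other, do not take hold of the mould, leave the other things alone, and finally lay the wedge flat on the worktop, away from the mould.

Things in the scene. Friction and masses are not known exactly. Their poses are not given: they have to be found in the camera images.
- mould_base: Fixed lower half of a bronze block mould, 60 (x) x 140 (y) x 40 mm, on a dark steel plate 90 x 176 x 10 mm. Origin: under the plate's centre, on the worktop; x points from the mould's front (robot's side) to its back, y to its left end, z up. Its flat top, the seam plane, is 50 mm above the origin. Two steel spring dowels, 10 mm thick, 30 mm high, stand on it 58 mm left and right of the centre.
- mould_top: Loose upper half, bronze, 60 (x) x 140 (y) x 42 mm, 0.38 kg, round hole and four screw holes on top. Origin: centre of its underside; axes as mould_base. Starts 0 to 1 mm above the seam plane. Friction on the dowels (5 to 6 N each) keeps it at the height it is pried to. Tilted by about 5 mm from end to end it jams on the dowels and the push on the wedge climbs steeply, from 8 to 14 N to 20 N and more.
- top_left (a point): Point on the upper half's lower edge, in the middle of its left (+y) end face, 70 mm from the mould's centre. Its height above the seam plane is the gap at the left end.
- top_right (a point): The same at the right (-y) end.
- pocket_left (a point): Fixed point on the seam plane at the front face, in the middle of the left pry pocket's mouth (36 mm left of the mould's middle). The pocket is a recess 26 mm wide and 13 mm high in the upper half's underside; a square step 30 mm in from here ends it. The step's lower edge (on the underside, its corner broken by 2 mm) is the lifting edge. The wedge goes in along mould_base's x.
- pocket_right (a point): The same for the right pocket (36 mm right of the middle). Under each pocket a groove 26 mm wide runs from front to back through the lower half; in it lies a steel wear strip, the floor on which the wedge rides. The strips are worn: each lies 3 to 8 mm below the seam plane, the two differ, so feel for them. Lift at the edge = blade thickness there minus this depth.
- wedge_grip (a point): Centre of the handle of the wedge, half-way up. The wedge is 159 mm long, 0.2 kg, flat below, and lies flat on the worktop: wooden handle 22 mm wide, 28 mm high, 68 mm long, and a steel blade that points along this point's x. The whole underside is 14 mm below this point.
- wedge_tip (a point): Middle of the blade's tip edge, on the underside, 125 mm ahead of wedge_grip. The oiled blade is 22 mm wide and 85 mm long, 2 mm thick at the tip and 2.5 mm thicker for every 10 mm back from it (23 mm at its root). At the root, 82 mm behind the tip, a dark ferrule 28 mm high stops it from going in farther.
- vase: Bystander: small clear blue glass vase, 35 x 35 x 82 mm. Origin: centre of its underside.
- decanter: Bystander: small clear glass decanter with a green stopper, 36 x 36 x 92 mm. Origin: centre of its underside.
- graphite_block: Bystander: black graphite block 50 x 70 x 22 mm. Origin: centre of its underside.

How it is judged:
By the outcome, as a careful person would: the job done as asked, in the order asked, and still so for the second after the job is handed in, with the robot touching nothing.
It also fails if it takes over 72 s, if anything falls off the work surface, if the arm or the gripper's body presses on something with over 40 N, if the wrist force passes 120 N, or if a joint passes its speed limit or range.

## Working session

There is one attempt and no reset: what is moved stays moved. The work goes in short steps, Python scripts to look and compute and a tool call to move; the robot and the scene stay as the last step left them, time stands still between calls to the robot, and variables do not carry over. Pictures are saved under pics/ and viewed, and the job is handed in when it is done.

Besides the shell and the picture viewer there is one more tool, called after "Emit:" by a JSON object that holds its "method" and its "body". drive_tool: Moves the arm, as the interface text tells. Its arguments: {"type":"object","properties":{"plan":{"type":"array","items":{"type":"number"}},"newtons":{"type":"number"}},"required":["plan"]}

```bash
mkdir -p pics; python3 - <<'E'
from plant import telemetry, snapshot, camera_model, job, bot
import cv2
s=telemetry.state()
print({k:s[k] for k in ('t','tool_pos','tool_rot','force','opening')}, bot.tip_reach)
for n in('side','top'):
    im=snapshot(n); cv2.imwrite(f'pics/{n}0.png',im[:,:,::-1]); print(n,camera_model(n))
E
```

```text
{'t': 0.0, 'tool_pos': array([0.19178036, 0.62042841, 0.24124708]), 'tool_rot': array([[-9.55418037e-01,  2.95256135e-01, -4.35731456e-04],
       [ 2.95256420e-01,  9.55416150e-01, -1.90441596e-03],
       [-1.45985627e-04, -1.94816587e-03, -9.99998092e-01]]), 'force': array([ 0.10134558, -0.23930738,  0.09976189]), 'opening': 1.0019764280193943} 0.011
side {'fx': 366.57749604021956, 'fy': 366.57749604021956, 'cx': 256.4496873089208, 'cy': 192.25271707327414, 'rvec': array([ 2.13493263, -0.62692794,  0.32248965]), 'tvec': array([-0.29047573,  0.36486867,  0.50891488])}
top {'fx': 427.8190791847976, 'fy': 427.8190791847976, 'cx': 253.09139829103458, 'cy': 195.48477293709635, 'rvec': array([ 2.15005646, -2.14135587,  0.1648778 ]), 'tvec': array([0.26997307, 0.51136293, 0.98785735])}
```

View pics/side0.png

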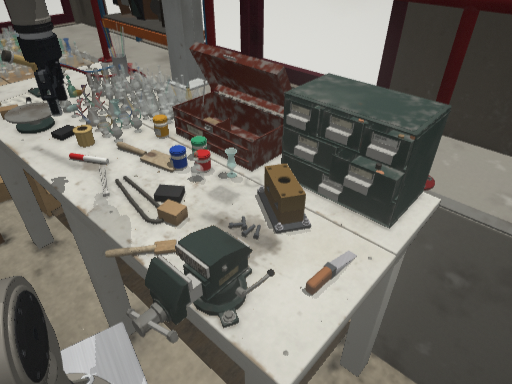

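View pics/top0.png

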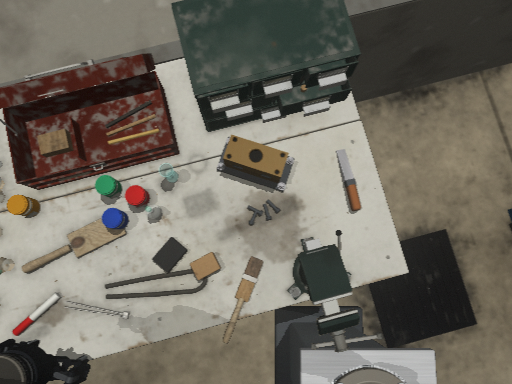

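```bash
cat > h.py <<'E'
import numpy as np, cv2
from plant import telemetry, snapshot, camera_model, job, bot
def P(n):
    c=camera_model(n);R,_=cv2.Rodrigues(c['rvec']);K=np.array([[c['fx'],0,c['cx']],[0,c['fy'],c['cy']],[0,0,1]]);return K,R,np.array(c['tvec'])
def proj(n,p):
    K,R,t=P(n);q=np.atleast_2d(p)@R.T+t;q=q@K.T;return q[:,:2]/q[:,2:]
def back(n,uv,z):
    K,R,t=P(n);d=R.T@np.linalg.solve(K,[*uv,1]);o=-R.T@t;return o+d*(z-o[2])/d[2]
def tri(uvs,uvt):
    A=[];b=[]
    for n,uv in(('side',uvs),('top',uvt)):
        K,R,t=P(n);M=K@np.c_[R,t]
        for i in(0,1):
            r=M[i]-uv[i]*M[2];A.append(r[:3]);b.append(-r[3])
    x,res,_,_=np.linalg.lstsq(np.array(A),np.array(b),rcond=None);return x
def crop(im,x0,y0,w,h,s,f):
    c=cv2.resize(im[y0:y0+h,x0:x0+w],None,fx=s,fy=s,interpolation=cv2.INTER_CUBIC)
    cv2.imwrite(f,c[:,:,::-1])
E
python3 - <<'E'
from h import *
t=cv2.imread('pics/top0.png')[:,:,::-1];s=cv2.imread('pics/side0.png')[:,:,::-1]
crop(t,210,125,100,75,8,'pics/c1.png');crop(t,320,140,60,80,7,'pics/c2.png')
crop(s,240,150,80,90,6,'pics/c3.png');crop(s,295,240,70,60,8,'pics/c4.png')
for n,uv in(('top',(348,180)),('top',(255,160)),('top',(50,350)),('top',(350,380)),('top',(430,80))): print(uv,back(n,uv,0))
print('cams',[-P(n)[1].T@P(n)[2] for n in('side','top')])
E
```

```text
(348, 180) [0.55614915 0.03457358 0.        ]
(255, 160) [0.60628529 0.26743227 0.        ]
(50, 350) [0.14613013 0.74845522 0.        ]
(350, 380) [0.08089913 0.04381973 0.        ]
(430, 80) [ 0.82113473 -0.18626113  0.        ]
cams [array([ 0.13707635, -0.31841045,  0.59692923]), array([0.35771738, 0.2759202 , 1.05173474])]
```

View pics/c1.png

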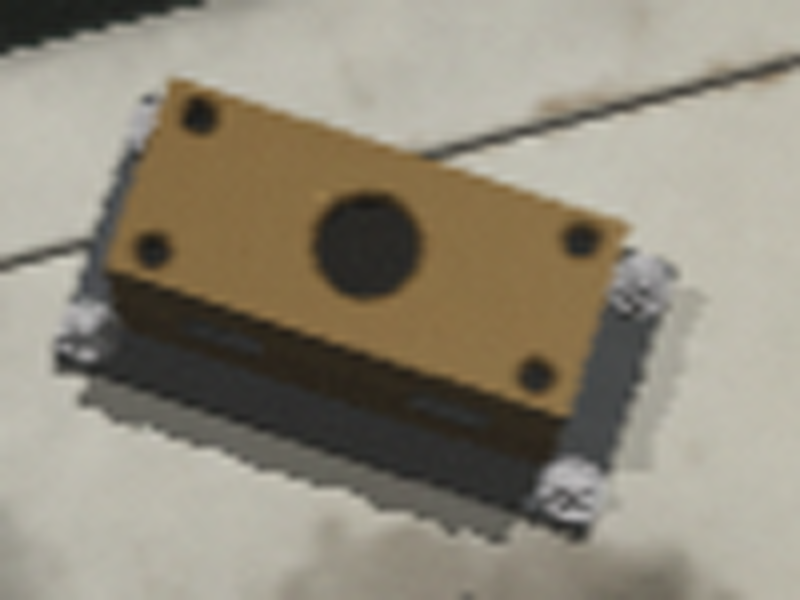

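View pics/c2.png

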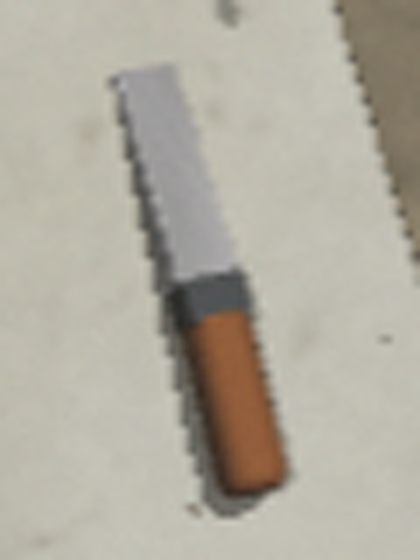

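View pics/c3.png

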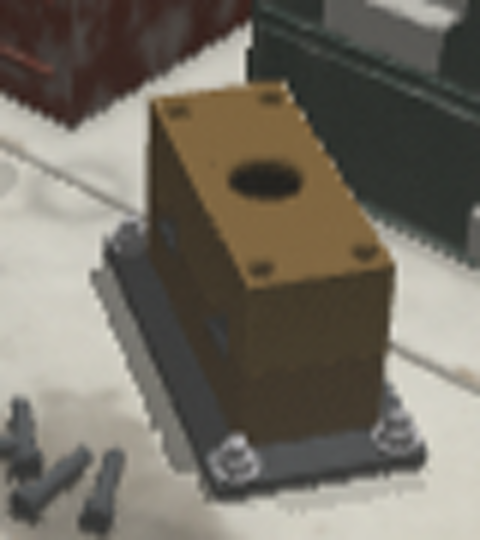

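View pics/c4.png

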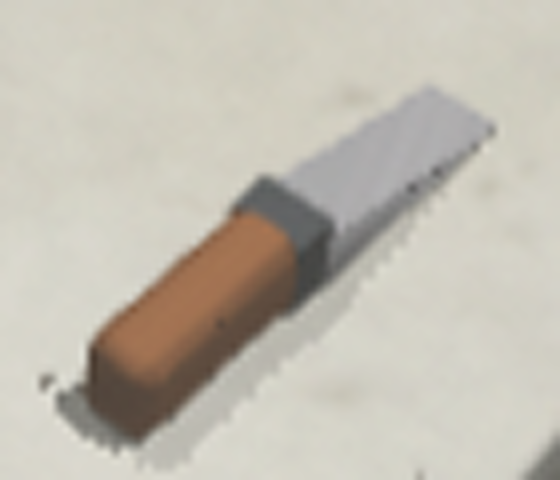

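```bash
cat > fit.py <<'E'
from h import *
from scipy.optimize import least_squares
def full(c,s,o): return (np.array(c)+.5)/s-.5+np.array(o)
def fit(obs,x0,zfree=True):
    def res(p):
        c,s=np.cos(p[2]),np.sin(p[2]);r=[]
        for n,l,uv in obs:
            w=np.array([p[0]+c*l[0]-s*l[1],p[1]+s*l[0]+c*l[1],l[2]])
            # per-view shared z offset
            r+=list((proj(n,w)[0]-uv))
        return np.array(r)
    q=least_squares(res,x0,loss='soft_l1');print(q.x[:2],np.degrees(q.x[2]));print(np.round(res(q.x).reshape(-1,2),2).tolist());return q.x
E
python3 - <<'E'
from fit import *
T=lambda a:full(a,8,(210,125)); S=lambda a:full(a,6,(240,150))
x,y,z=.03,.07,.0925
obsT=[('top',(x,y,z),T((172,80))),('top',(-x,y,z),T((108,270))),('top',(-x,-y,z),T((572,416))),('top',(x,-y,z),T((630,225))),('top',(-.045,.088,0.005),T((55,368))),('top',(-.045,-.088,0.005),T((585,535)))]
obsS=[('side',(-x,-y,z),S((245,290))),('side',(x,-y,z),S((393,265))),('side',(x,y,z),S((287,83))),('side',(-x,y,z),S((150,100))),('side',(-.045,-.088,.01),S((212,490))),('side',(.045,-.088,.01),S((425,455)))]
for o in(obsT,obsS,obsT+obsS): fit(o,[.6,.27,-.2])
T=lambda a:full(a,7,(320,140)); S=lambda a:full(a,8,(295,240))
# tip frame: x along blade; grip at 0
h=.011
oT=[('top',(.125,h,.002),T((115,78))),('top',(.125,-h,.002),T((178,66))),('top',(-.034,0,.026),T((258,488)))]
oS=[('side',(.125,h,.002),S((432,88))),('side',(.125,-h,.002),S((495,126))),('side',(-.034,0,.014),S((112,405)))]
for o in(oT,oS,oT+oS): fit(o,[.55,.03,.2])
E
```

```text
[0.59497783 0.26662273] -17.60931477873774
[[-0.19, -0.1], [-0.38, 0.2], [-0.18, 0.33], [0.3, -0.15], [-0.19, -0.41], [0.91, 0.07]]
[0.59521713 0.26380021] -19.34449957545751
[[-0.2, 0.08], [0.15, 0.64], [-0.36, -0.36], [0.15, -0.39], [-0.13, -0.05], [0.39, -0.04]]
[0.59501589 0.26576229] -18.207754159945786
[[0.41, -0.37], [-0.04, -0.15], [-0.04, 0.58], [0.71, 0.17], [0.09, -0.83], [0.96, 0.35], [-0.11, -0.27], [0.02, 0.01], [-1.45, -0.73], [-0.8, -0.53], [0.14, -0.37], [0.35, -0.82]]
[0.51110864 0.02842769] 10.798128872997596
[[0.18, -0.41], [-0.31, -0.24], [0.11, 0.7]]
[0.51181843 0.0237372 ] 12.32840056511415
[[-0.31, -0.11], [0.25, 0.2], [0.04, -0.07]]
[0.5118009 0.0251258] 11.99576119539126
[[0.49, -0.39], [-0.04, -0.39], [1.75, 0.36], [-0.46, -0.33], [0.06, 0.0], [-0.49, -0.61]]
```

```bash
cat > lines.py <<'E'
from fit import *
def edge_pts(im,p,q,n=25,r=3.0,trim=.12):
    """max-gradient subpixel points along segment p-q"""
    g=cv2.GaussianBlur(im.astype(np.float32),(0,0),.6)
    p,q=np.array(p,float),np.array(q,float);d=(q-p)/np.linalg.norm(q-p);nn=np.array([-d[1],d[0]]);out=[]
    s=np.linspace(-r,r,61)
    for a in np.linspace(trim,1-trim,n):
        c=p+(q-p)*a;xy=(c[None]+s[:,None]*nn).astype(np.float32)
        v=cv2.remap(g,xy[None,:,0].copy(),xy[None,:,1].copy(),cv2.INTER_LINEAR)[0]
        e=np.linalg.norm(np.gradient(v,axis=0),axis=1);e=np.where(e>.5*e.max(),e,0)
        k=e.argmax();w=np.zeros_like(e);lo,hi=max(0,k-8),k+9;w[lo:hi]=e[lo:hi]
        out.append(c+nn*(w@s/w.sum()))
    return np.array(out)
def line(im,p,q,**k):
    x=edge_pts(im,p,q,**k).astype(np.float32);vx,vy,x0,y0=cv2.fitLine(x,cv2.DIST_HUBER,0,.01,.01).ravel()
    return np.array([x0,y0]),np.array([vx,vy])
def inter(a,b):
    t=np.linalg.solve(np.c_[a[1],-b[1]],b[0]-a[0]);return a[0]+t[0]*a[1]
def quad(im,c,**k):
    L=[line(im,c[i],c[(i+1)%4],**k) for i in range(4)]
    return [inter(L[i-1],L[i]) for i in range(4)]
E
python3 - <<'E'
from lines import *
t=cv2.imread('pics/top0.png');s=cv2.imread('pics/side0.png')
T=lambda a:full(a,8,(210,125)); S=lambda a:full(a,6,(240,150))
qt=quad(t,[T(a) for a in((172,80),(108,270),(572,416),(630,225))])
qs=quad(s,[S(a) for a in((287,83),(150,100),(245,290),(393,265))])
print(np.round(qt,2).tolist(),np.round(qs,2).tolist())
x,y,z=.03,.07,.0925
loc=[(x,y,z),(-x,y,z),(-x,-y,z),(x,-y,z)]
oT=[('top',l,u) for l,u in zip(loc,qt)];oS=[('side',l,u) for l,u in zip(loc,qs)]
for o in(oT,oS,oT+oS): m=fit(o,[.6,.27,-.3])
for a,b in zip(qs,qt): print(tri(a,b))
for uv in((338,233),(300,270),(315,238),(225,338),(255,262),(268,207)): print(uv,back('top',uv,0)[:2],back('top',uv,.08)[:2])
E
```

```text
[[231.4199981689453, 134.10000610351562], [219.39999389648438, 156.97000122070312], [280.20001220703125, 176.6300048828125], [288.5199890136719, 152.5399932861328]] [[285.92999267578125, 162.74000549316406], [264.1099853515625, 165.99000549316406], [281.0400085449219, 197.7100067138672], [306.4100036621094, 193.58999633789062]]
[0.59630943 0.2676205 ] -18.739811320329206
[[-0.54, -0.67], [2.8, 0.34], [-0.2, 0.18], [-0.29, 0.06]]
[0.59603186 0.26482535] -17.391262268065134
[[0.15, -0.03], [-0.12, -0.08], [0.34, 0.05], [-0.37, 0.06]]
[0.59644089 0.26658362] -18.147431860397017
[[-0.32, -0.48], [3.28, 0.62], [0.48, -0.13], [0.13, -0.32], [0.26, -0.34], [-0.07, -0.56], [-0.41, -0.44], [-1.02, -0.22]]
[0.64559582 0.32306535 0.09222551]
[0.59380481 0.35016461 0.08502591]
[0.54682081 0.21005752 0.09031966]
[0.60377513 0.19027431 0.09142157]
(338, 233) [0.4236759  0.06303385] [0.41865877 0.07922701]
(300, 270) [0.33379146 0.15752635] [0.33561138 0.16653196]
(315, 238) [0.41121753 0.11977118] [0.40714805 0.13164862]
(225, 338) [0.17454381 0.33711492] [0.18847687 0.33246016]
(255, 262) [0.35254704 0.26665493] [0.35294032 0.26735969]
(268, 207) [0.48725229 0.23487338] [0.47739924 0.23799559]
```

```bash
python3 - <<'E'
from lines import *
def yaw(n,a,b,z): 
    d=back(n,a,z)-back(n,b,z);return np.degrees(np.arctan2(d[1],d[0]))-90
print(yaw('top',(231.42,134.1),(288.52,152.54),.0925),yaw('top',(219.4,156.97),(280.2,176.63),.0925))
print(yaw('side',(285.93,162.74),(306.41,193.59),.0925),yaw('side',(264.11,165.99),(281.04,197.71),.0925))
t=cv2.imread('pics/top0.png')
# left edge with narrow search
T=lambda a:full(a,8,(210,125))
qt=quad(t,[T(a) for a in((172,80),(108,270),(572,416),(630,225))],r=1.2)
print(np.round(qt,2))
x,y,z=.03,.07,.0925
loc=[(x,y,z),(-x,y,z),(-x,-y,z),(x,-y,z)]
m=fit([('top',l,u) for l,u in zip(loc,qt)],[.6,.27,-.3])
# wedge edges in top
W=lambda a:full(a,7,(320,140))
for p,q,z in(((178,66),(238,262),.012),((115,78),(172,280),.012),((250,312),(286,465),.026),((190,330),(222,485),.026)):
    o,d=line(t,W(p),W(q),r=1.5);print('wedge',yaw('top',o+5*d,o-5*d,z)+90)
E
```

```text
-18.137014511966754 -18.010292347691163
-16.84435099572171 -17.763506471511818
[[231.09 134.05]
 [222.32 157.67]
 [280.28 176.91]
 [288.45 152.48]]
[0.59574839 0.26714332] -18.349164470585208
[[-0.16, -0.22], [0.1, 0.1], [0.09, -0.03], [-0.03, 0.14]]
wedge -164.76829166971115
wedge -166.96936267932944
wedge -167.54444280136124
wedge -168.5878964964528
```

Emit:
{"method": "drive_tool", "body": {"plan": [1.6, -2.97, 0, 1.46, -1, 1.6, -2.97, 0, 1.46, -1, 1.6, -2.97, 0, 1.46, -1, 1.6, -2.97, 0, 1.46, -1, 1.6, -2.97, 0, 1.46, -1, 1.6, -2.97, 0, 1.46, -1, 1.6, -2.97, 0, 1.46, -1, 1.6, -2.97, 0, 1.46, -1, 1.6, -2.97, 0, 1.46, -1, 1.6, -2.97, 0, 1.46, -1], "newtons": 90}}

```text
t: 0.93
tool_pos: [0.3522, 0.3222, 0.2421]
tool_rot: [[-0.999, 0.043, -0.0], [0.043, 0.999, -0.0], [0.0, -0.0, -1.0]]
force: [0.3, 0.6, -0.0]
opening: 1.0
```

Emit:
{"method": "drive_tool", "body": {"plan": [1.6, -2.97, 0, 1.46, -1, 1.6, -2.97, 0, 1.46, -1, 1.6, -2.97, 0, 1.46, -1, 1.6, -2.97, 0, 1.46, -1, 1.6, -2.97, 0, 1.46, -1, 1.6, -2.97, 0, 1.46, -1, 1.6, -2.97, 0, 1.46, -1, 1.6, -2.97, 0, 1.46, -1, 1.6, -2.97, 0, 1.46, -1, 1.6, -2.97, 0, 1.46, -1]}}

```text
t: 1.77
tool_pos: [0.5121, 0.0255, 0.2422]
tool_rot: [[-0.978, -0.21, -0.0], [-0.21, 0.978, 0.0], [0.0, 0.0, -1.0]]
force: [0.4, 0.2, -0.5]
opening: 0.998
```

Emit:
{"method": "drive_tool", "body": {"plan": [0, 0, -3.5, 0, -1, 0, 0, -3.5, 0, -1]}}

```text
t: 1.93
tool_pos: [0.5145, 0.0245, 0.1733]
tool_rot: [[-0.979, -0.204, 0.006], [-0.204, 0.979, 0.0], [-0.006, -0.001, -1.0]]
force: [-0.8, 1.0, -1.0]
opening: 1.001
```

Emit:
{"method": "drive_tool", "body": {"plan": [0, 0, -3.5, 0, -1, 0, 0, -3.5, 0, -1, 0, 0, -3, 0, -1, 0, 0, -2, 0, -1, 0, 0, -1, 0, -1, 0, 0, 0, 0, -1]}}

```text
t: 2.43
tool_pos: [0.51, 0.0269, 0.0402]
tool_rot: [[-0.978, -0.208, -0.005], [-0.208, 0.978, -0.001], [0.005, 0.0, -1.0]]
force: [0.2, 0.7, -0.7]
opening: 0.996
```

```bash
python3 - <<'E'
from h import *
s=snapshot('side');t=snapshot('top');print(telemetry.state()['tool_pos'],telemetry.state()['force'])
crop(s,280,200,100,110,6,'pics/s1.png');crop(t,300,130,90,100,6,'pics/t1.png')
E
```

```text
[0.51253464 0.02700193 0.04290889] [-0.46097081  0.64851537 -0.12086061]
```

View pics/s1.png

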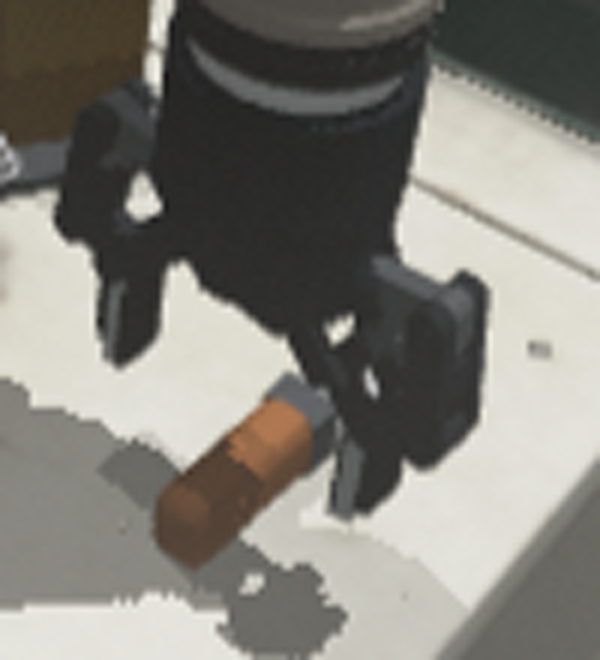

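View pics/t1.png

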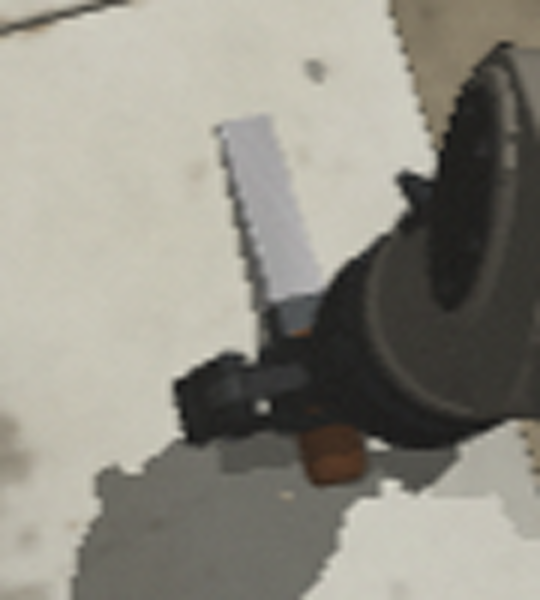

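Emit:
{"method": "drive_tool", "body": {"plan": [0, 0, -1, 0, -1, 0, 0, -1, 0, -1, 0, 0, -0.8, 0, -1, 0, 0, 0, 0, 0, 0, 0, 0, 0, 0.3, 0, 0, 0, 0, 0.6, 0, 0, 0, 0, 1, 0, 0, 0, 0, 1, 0, 0, 0, 0, 1, 0, 0, 0, 0, 1], "newtons": 90}}

```text
t: 3.37
tool_pos: [0.5125, 0.027, 0.015]
tool_rot: [[-0.978, -0.208, 0.001], [-0.208, 0.978, 0.0], [-0.001, 0.0, -1.0]]
force: [-0.9, -0.3, 4.6]
opening: 0.238
```

Emit:
{"method": "drive_tool", "body": {"plan": [0, 0, 0, 0, 1, 0, 0, 0, 0, 1, 0, 0, 0, 0, 1]}}

```text
t: 3.62
tool_pos: [0.5125, 0.027, 0.015]
tool_rot: [[-0.978, -0.208, 0.001], [-0.208, 0.978, 0.0], [-0.001, 0.0, -1.0]]
force: [-0.5, -0.6, 5.7]
opening: 0.242
```

Emit:
{"method": "drive_tool", "body": {"plan": [0, 0, 1, 0, 1, 0, 0, 3, 0, 1, 0, 0, 4, 0, 1, 0, 0, 4, 0, 1]}}

```text
t: 3.95
tool_pos: [0.5102, 0.0268, 0.1349]
tool_rot: [[-0.978, -0.208, -0.004], [-0.208, 0.978, -0.001], [0.004, -0.0, -1.0]]
force: [1.1, 0.9, -1.6]
opening: 0.237
```

Emit:
{"method": "drive_tool", "body": {"plan": [-0.9, 2.57, 0, -3, 1, -0.9, 2.57, 0, -3, 1, -0.9, 2.57, 0, -3, 1, -0.9, 2.57, 0, -3, 1, -0.9, 2.57, 0, -3, 1, -0.9, 2.57, 0, -3, 1, -0.9, 2.57, 0, -3, 1, -0.9, 2.57, 0, -3, 1, -0.9, 2.57, 0, -3, 1, -0.8, 2.57, 0, -3, 1]}}

```text
t: 4.78
tool_pos: [0.4215, 0.2849, 0.1344]
tool_rot: [[-0.95, 0.311, -0.001], [0.311, 0.95, -0.0], [0.001, -0.001, -1.0]]
force: [0.9, -0.1, -1.6]
opening: 0.241
```

Emit:
{"method": "drive_tool", "body": {"plan": [0, 0, -3, 0, 1, 0, 0, -2, 0, 1, 0, 0, 0, 0, 1, 0, 0, 0, 0, 1]}}

```text
t: 5.12
tool_pos: [0.4219, 0.2831, 0.0837]
tool_rot: [[-0.951, 0.309, -0.002], [0.309, 0.951, -0.002], [0.001, -0.003, -1.0]]
force: [0.8, -0.1, -1.6]
opening: 0.242
```

```bash
python3 - <<'E'
from h import *
s=snapshot('side');t=snapshot('top');st=telemetry.state();print(st['tool_pos'],st['force'],st['tool_rot'])
cv2.imwrite('pics/s2f.png',s[:,:,::-1]);cv2.imwrite('pics/t2f.png',t[:,:,::-1])
crop(s,200,130,130,100,6,'pics/s2.png');crop(t,190,120,130,100,6,'pics/t2.png')
for uv in((168,180),(155,216)):print(back('top',uv,0),back('top',uv,.08))
E
```

```text
[0.42382097 0.28402226 0.08549183] [-0.10950221 -0.02389379 -1.14040008] [[-0.95088507  0.30954057  0.00149157]
 [ 0.30954233  0.95088498  0.00113695]
 [-0.00106637  0.00154282 -0.99999824]]
[0.55410197 0.48455649 0.        ] [0.53916402 0.46868661 0.08      ]
[0.46371219 0.51357871 0.        ] [0.45564972 0.49550126 0.08      ]
```

View pics/s2.png

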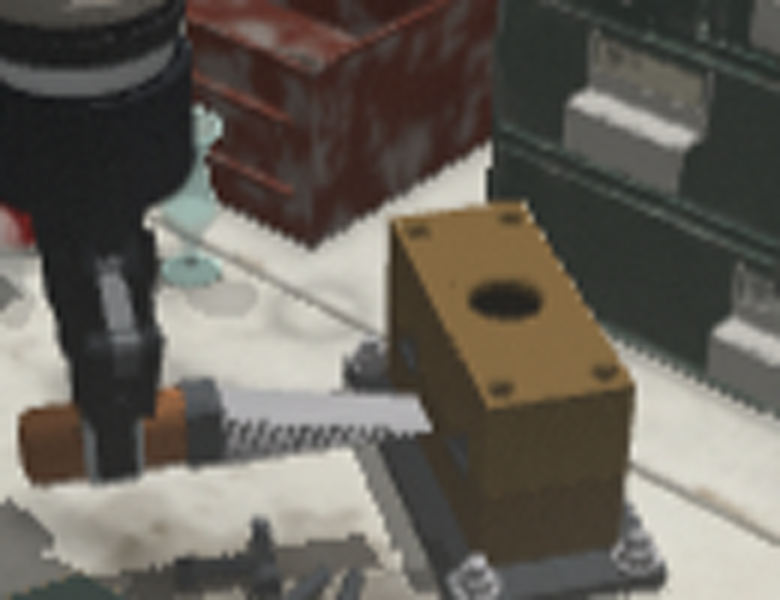

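View pics/t2.png

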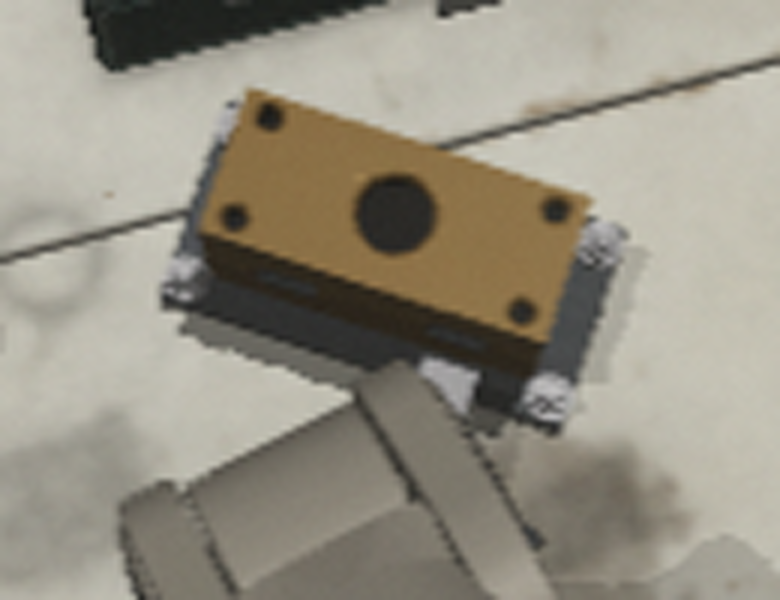

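```bash
python3 - <<'E'
from lines import *
t=cv2.imread('pics/t2f.png')[:,:,::-1];s=cv2.imread('pics/s2f.png')[:,:,::-1]
crop(t,245,165,45,35,16,'pics/t2z.png');crop(s,230,180,80,60,10,'pics/s2z.png')
th=np.radians(-18);u=np.array([np.cos(th),np.sin(th),0]);v=np.array([-np.sin(th),np.cos(th),0])
g=np.array([.4238,.2840,0])
zb=.0855-.015
for name,p in {'tipL':g+.125*u+.011*v+[0,0,zb+.002],'tipR':g+.125*u-.011*v+[0,0,zb+.002],
 'pkL':np.array([.5563,.2410,.05])+.013*v,'pkR':np.array([.5563,.2410,.05])-.013*v,'pkLt':np.array([.5563,.2410,.063])+.013*v,'pkRt':np.array([.5563,.2410,.063])-.013*v}.items():
    a=proj('top',p)[0];b=proj('side',p)[0]
    print(name,'topz',np.round((a-[245,165]+.5)*16-.5),'sidez',np.round((b-[230,180]+.5)*10-.5))
E
```

```text
tipL topz [250. 217.] sidez [393. 145.]
tipR topz [394. 263.] sidez [420. 199.]
pkL topz [264. 152.] sidez [445. 205.]
pkR topz [430. 205.] sidez [477. 269.]
pkLt topz [266. 134.] sidez [447. 163.]
pkRt topz [434. 188.] sidez [479. 227.]
```

View pics/t2z.png

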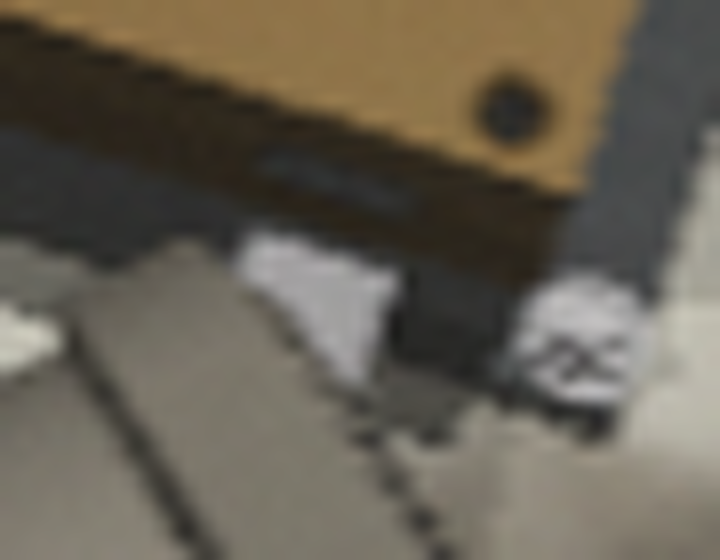

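View pics/s2z.png

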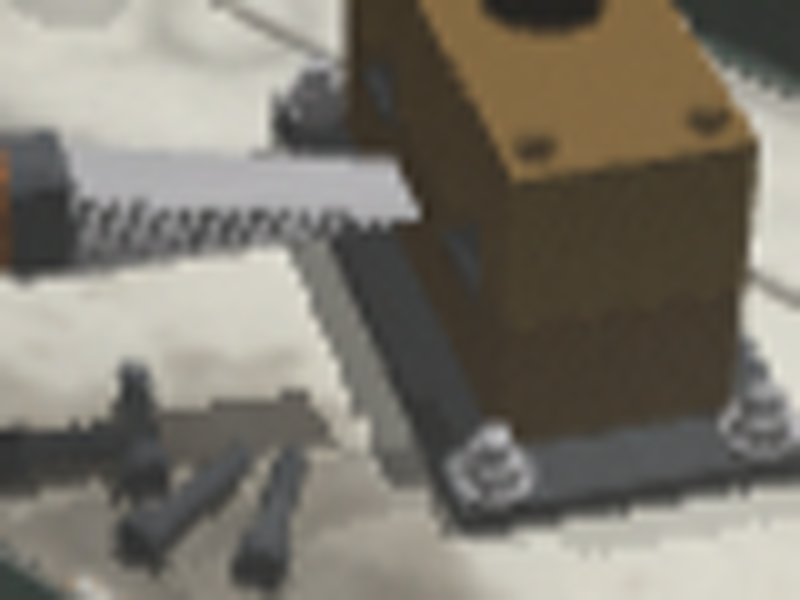

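```bash
python3 - <<'E'
from lines import *
s=cv2.imread('pics/s2f.png')[:,:,::-1];crop(s,195,180,80,50,10,'pics/s2y.png')
th=np.radians(-18);u=np.array([np.cos(th),np.sin(th),0]);v=np.array([-np.sin(th),np.cos(th),0])
g=np.array([.4238,.2840,0]);zb=.0855-.015
for name,(a,l,h) in {'tipR0':(.125,-.011,0),'tipR':(.125,-.011,.002),'tipL':(.125,.011,.002),'ferrFRb':(.043,-.011,0),'ferrFRt':(.043,-.011,.028),'ferrFLt':(.043,.011,.028),'ferrBRb':(.034,-.011,0),'ferrBRt':(.034,-.011,.028),'endRb':(-.034,-.011,0),'endRt':(-.034,-.011,.028)}.items():
    p=g+a*u+l*v+[0,0,zb+h];b=proj('side',p)[0]
    print(name,np.round((b-[195,180]+.5)*10-.5),end=';')
E
```

```text
tipR0 [770. 206.];tipR [770. 199.];tipL [743. 145.];ferrFRb [429. 260.];ferrFRt [425. 163.];ferrFLt [405. 108.];ferrBRb [391. 266.];ferrBRt [386. 169.];endRb [ 96. 314.];endRt [ 86. 216.];
```

View pics/s2y.png

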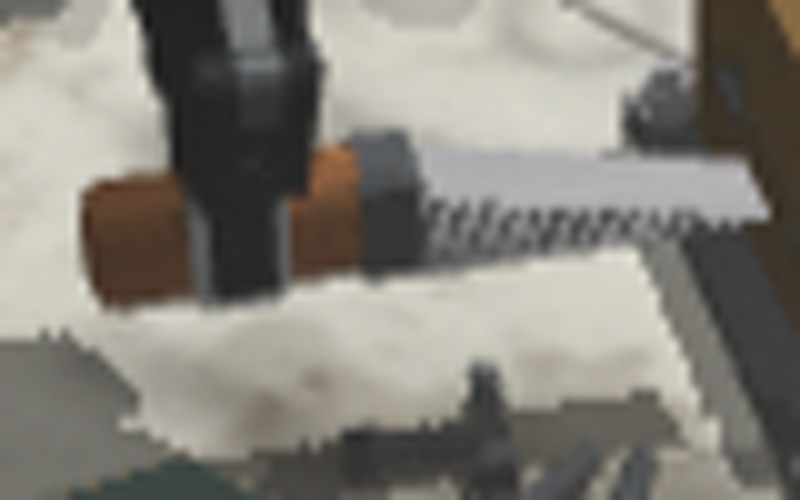

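Emit:
{"method": "drive_tool", "body": {"plan": [0.04, 0.13, -0.9, 0, 1, 0, 0, -0.85, 0, 1, 0.57, -0.19, 0, 0, 1, 0.57, -0.18, 0, 0, 1, 0, 0, 0, 0, 1], "newtons": 120}}

```text
t: 5.63
tool_pos: [0.4368, 0.2809, 0.0671]
tool_rot: [[-0.951, 0.31, 0.002], [0.31, 0.951, 0.0], [-0.002, 0.001, -1.0]]
force: [0.9, 0.3, -1.1]
opening: 0.232
```

```bash
cat > look.py <<'E'
from lines import *
import sys
n=sys.argv[1]
s=snapshot('side');t=snapshot('top');st=telemetry.state();print(st['t'],st['tool_pos'],st['force'],st['torque'])
cv2.imwrite(f'pics/s{n}f.png',s[:,:,::-1]);cv2.imwrite(f'pics/t{n}f.png',t[:,:,::-1])
a=cv2.resize(s[160:240,225:315],None,fx=8,fy=8,interpolation=cv2.INTER_CUBIC)
b=cv2.resize(t[130:185,215:305],None,fx=8,fy=8,interpolation=cv2.INTER_CUBIC)
cv2.imwrite(f'pics/s{n}.png',a[:,:,::-1][:600]);cv2.imwrite(f'pics/t{n}.png',b[:,:,::-1])
E
python3 look.py 3
```

```text
5.7333 [0.43554393 0.28139426 0.067115  ] [ 0.43905455 -0.21702861 -2.65939418] [0.01888849 0.03521044 0.0157637 ]
```

View pics/s3.png

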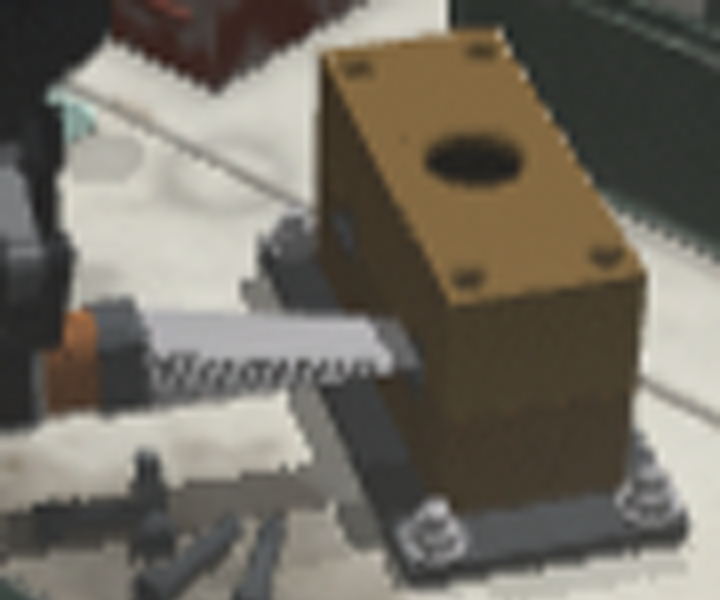

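View pics/t3.png

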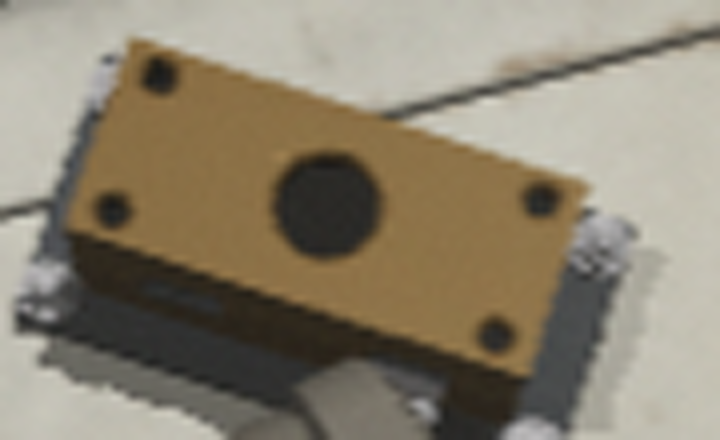

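Emit:
{"method": "drive_tool", "body": {"plan": [0.29, -0.09, 0, 0, 1, 0.29, -0.09, 0, 0, 1, 0.29, -0.09, 0, 0, 1, 0, 0, 0, 0, 1]}}

```text
t: 6.07
tool_pos: [0.4444, 0.2787, 0.0671]
tool_rot: [[-0.951, 0.309, 0.001], [0.309, 0.951, 0.0], [-0.001, 0.001, -1.0]]
force: [-0.1, -0.1, -0.9]
opening: 0.225
```

```bash
python3 look.py 4
```

```text
6.1667 [0.44358858 0.27890748 0.06690213] [ 0.27340672  0.06430141 -2.03446346] [-0.00719    -0.00250193 -0.02561049]
```

View pics/s4.png

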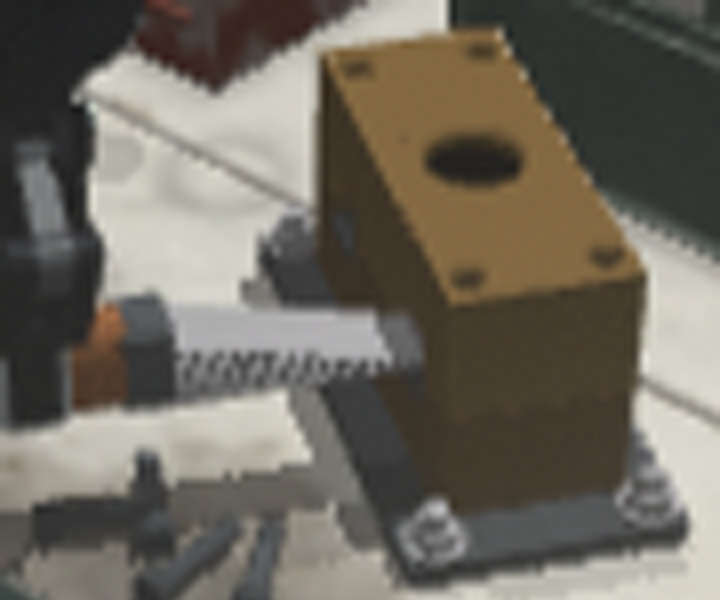

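View pics/t4.png

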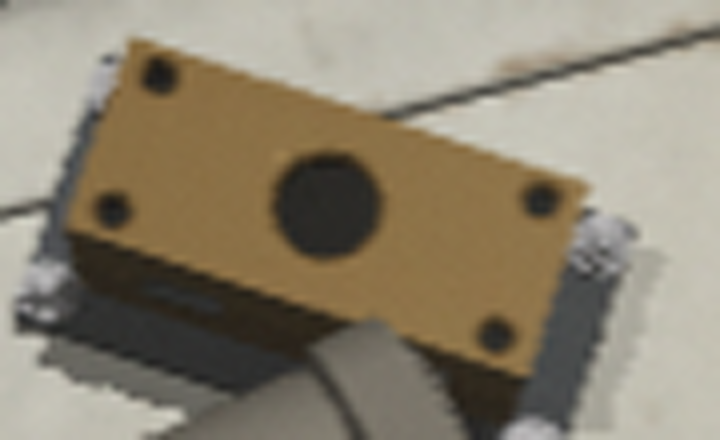

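Emit:
{"method": "drive_tool", "body": {"plan": [0.32, -0.1, 0, 0, 1, 0.32, -0.1, 0, 0, 1, 0.32, -0.1, 0, 0, 1, 0, 0, 0, 0, 1, 0, 0, 0, 0, 1]}}

```text
t: 6.58
tool_pos: [0.4534, 0.2758, 0.0669]
tool_rot: [[-0.951, 0.309, 0.0], [0.309, 0.951, 0.0], [-0.0, 0.0, -1.0]]
force: [-0.4, -0.5, -2.2]
opening: 0.23
```

Emit:
{"method": "drive_tool", "body": {"plan": [0, 0, -0.1, 0, 1, 0, 0, -0.1, 0, 1, 0, 0, 0, 0, 1]}}

```text
t: 6.83
tool_pos: [0.4527, 0.2759, 0.0646]
tool_rot: [[-0.951, 0.308, -0.001], [0.308, 0.951, -0.0], [0.0, -0.0, -1.0]]
force: [-1.5, -0.0, -2.4]
opening: 0.233
```

Emit:
{"method": "drive_tool", "body": {"plan": [0, 0, -0.1, 0, 1, 0, 0, 0, 0, 1]}}

```text
t: 7.0
tool_pos: [0.4528, 0.2759, 0.0637]
tool_rot: [[-0.951, 0.308, -0.0], [0.308, 0.951, -0.0], [0.0, -0.0, -1.0]]
force: [0.3, 0.7, -2.4]
opening: 0.233
```

Emit:
{"method": "drive_tool", "body": {"plan": [0, 0, -0.1, 0, 1, 0, 0, 0, 0, 1]}}

```text
t: 7.17
tool_pos: [0.4529, 0.2759, 0.0627]
tool_rot: [[-0.951, 0.308, -0.0], [0.308, 0.951, -0.0], [0.0, -0.0, -1.0]]
force: [-0.3, 0.3, -1.9]
opening: 0.232
```

Emit:
{"method": "drive_tool", "body": {"plan": [0, 0, -0.1, 0, 1, 0, 0, 0, 0, 1]}}

```text
t: 7.33
tool_pos: [0.4529, 0.2759, 0.0617]
tool_rot: [[-0.951, 0.309, -0.0], [0.309, 0.951, 0.0], [0.0, -0.0, -1.0]]
force: [-0.8, 0.0, -1.8]
opening: 0.23
```

```bash
cat > st.py <<'E'
from h import *
s=telemetry.state();th=np.radians(-18);u=np.array([np.cos(th),np.sin(th),0]);v=np.array([-np.sin(th),np.cos(th),0])
m=np.array([.596,.266,0]);d=s['tool_pos']-m
print('t %.2f  tip_u(in from face) %.1f  v %.1f  zb %.1f mm | F u %.1f v %.1f z %.1f | T u %.2f v %.2f z %.2f op %.3f yaw %.2f'%(s['t'],(d@u+.125+.03)*1e3,d@v*1e3,(s['tool_pos'][2]-.015)*1e3,s['force']@u,s['force']@v,s['force'][2],s['torque']@u,s['torque']@v,s['torque'][2],s['opening'],np.degrees(np.arctan2(s['tool_rot'][1,1],s['tool_rot'][0,1]))-90))
E
python3 st.py
```

```text
t 7.33  tip_u(in from face) 15.9  v -34.8  zb 46.7 mm | F u -0.8 v -0.2 z -1.8 | T u 0.02 v 0.07 z 0.06 op 0.230 yaw -17.97
```

Emit:
{"method": "drive_tool", "body": {"plan": [0, 0, -0.1, 0, 1, 0, 0, 0, 0, 1]}}

```text
t: 7.5
tool_pos: [0.4529, 0.2759, 0.0607]
tool_rot: [[-0.951, 0.309, -0.0], [0.309, 0.951, -0.0], [0.0, -0.0, -1.0]]
force: [-0.3, 0.1, -1.5]
opening: 0.229
```

```bash
python3 st.py
```

```text
t 7.50  tip_u(in from face) 15.9  v -34.8  zb 45.7 mm | F u -0.3 v -0.0 z -1.5 | T u 0.03 v -0.00 z -0.01 op 0.229 yaw -17.97
```

Emit:
{"method": "drive_tool", "body": {"plan": [0, 0, -0.1, 0, 1, 0, 0, 0, 0, 1]}}

```text
t: 7.67
tool_pos: [0.453, 0.2759, 0.0597]
tool_rot: [[-0.951, 0.309, -0.0], [0.309, 0.951, -0.0], [0.0, -0.0, -1.0]]
force: [0.1, 0.3, -1.9]
opening: 0.229
```

```bash
python3 st.py
```

```text
t 7.67  tip_u(in from face) 15.9  v -34.8  zb 44.7 mm | F u -0.0 v 0.3 z -1.9 | T u 0.03 v 0.07 z 0.01 op 0.229 yaw -17.97
```

Emit:
{"method": "drive_tool", "body": {"plan": [0, 0, -0.1, 0, 1, 0, 0, 0, 0, 1]}}

```text
t: 7.83
tool_pos: [0.4531, 0.276, 0.0588]
tool_rot: [[-0.951, 0.309, 0.0], [0.309, 0.951, 0.0], [-0.0, 0.0, -1.0]]
force: [-0.6, 0.6, -0.8]
opening: 0.229
```

```bash
python3 st.py
```

```text
t 7.83  tip_u(in from face) 16.1  v -34.7  zb 43.8 mm | F u -0.7 v 0.4 z -0.8 | T u -0.02 v -0.04 z -0.02 op 0.229 yaw -17.97
```

Emit:
{"method": "drive_tool", "body": {"plan": [0, 0, -0.1, 0, 1, 0, 0, 0, 0, 1]}}

```text
t: 8.0
tool_pos: [0.4533, 0.2761, 0.0581]
tool_rot: [[-0.951, 0.309, 0.0], [0.309, 0.951, 0.0], [-0.0, 0.001, -1.0]]
force: [-1.9, -0.3, 2.9]
opening: 0.23
```

```bash
python3 st.py
```

```text
t 8.00  tip_u(in from face) 16.2  v -34.5  zb 43.1 mm | F u -1.7 v -0.9 z 2.9 | T u -0.12 v -0.11 z -0.05 op 0.230 yaw -17.98
```

Emit:
{"method": "drive_tool", "body": {"plan": [0, 0, -0.1, 0, 1, 0, 0, 0, 0, 1]}}

```text
t: 8.17
tool_pos: [0.4534, 0.2763, 0.0574]
tool_rot: [[-0.951, 0.308, 0.001], [0.308, 0.951, 0.001], [-0.0, 0.001, -1.0]]
force: [-3.0, 0.2, 6.3]
opening: 0.232
```

```bash
python3 st.py
```

```text
t 8.17  tip_u(in from face) 16.2  v -34.2  zb 42.4 mm | F u -2.9 v -0.7 z 6.3 | T u -0.30 v -0.22 z -0.13 op 0.232 yaw -17.97
```

Emit:
{"method": "drive_tool", "body": {"plan": [0, 0, 0.15, 0, 1, 0.05, 0.14, 0, 0, 1, 0, 0, 0, 0, 1, 0, 0, 0, 0, 1]}}

```text
t: 8.5
tool_pos: [0.4539, 0.2773, 0.0584]
tool_rot: [[-0.951, 0.309, 0.001], [0.309, 0.951, 0.0], [-0.001, 0.0, -1.0]]
force: [-0.2, -0.8, 1.0]
opening: 0.235
```

```bash
python3 st.py
```

```text
t 8.50  tip_u(in from face) 16.4  v -33.1  zb 43.4 mm | F u 0.0 v -0.8 z 1.0 | T u -0.13 v -0.33 z -0.04 op 0.235 yaw -17.98
```

Emit:
{"method": "drive_tool", "body": {"plan": [-0.05, -0.14, 0, 0, 1, -0.05, -0.14, 0, 0, 1, 0, 0, 0, 0, 1, 0, 0, 0, 0, 1]}}

```text
t: 8.83
tool_pos: [0.4527, 0.2747, 0.0585]
tool_rot: [[-0.951, 0.308, 0.001], [0.308, 0.951, 0.0], [-0.0, 0.001, -1.0]]
force: [0.1, 1.5, 1.0]
opening: 0.231
```

```bash
python3 st.py
```

```text
t 8.83  tip_u(in from face) 16.1  v -36.0  zb 43.5 mm | F u -0.3 v 1.4 z 1.0 | T u 0.20 v -0.33 z 0.08 op 0.231 yaw -17.96
```

Emit:
{"method": "drive_tool", "body": {"plan": [0.04, 0.11, 0, 0, 1, 0.48, -0.15, 0, 0, 1, 0.48, -0.15, 0, 0, 1, 0.48, -0.16, 0, 0, 1, 0.48, -0.16, 0, 0, 1, 0, 0, 0, 0, 1, 0, 0, 0, 0, 1]}}

```text
t: 9.42
tool_pos: [0.4735, 0.2689, 0.0584]
tool_rot: [[-0.951, 0.31, 0.002], [0.31, 0.951, -0.0], [-0.002, 0.001, -1.0]]
force: [1.2, -0.2, 1.7]
opening: 0.223
```

```bash
python3 st.py
```

```text
t 9.42  tip_u(in from face) 37.6  v -35.1  zb 43.4 mm | F u 1.2 v 0.2 z 1.7 | T u 0.00 v -0.58 z -0.01 op 0.223 yaw -18.03
```

Emit:
{"method": "drive_tool", "body": {"plan": [0.29, -0.09, 0, 0, 1, 0.29, -0.09, 0, 0, 1, 0, 0, 0, 0, 1]}}

```text
t: 9.67
tool_pos: [0.4784, 0.2677, 0.0585]
tool_rot: [[-0.951, 0.309, 0.0], [0.309, 0.951, 0.0], [-0.0, 0.0, -1.0]]
force: [-0.8, -0.4, 2.2]
opening: 0.234
```

```bash
python3 st.py
```

```text
t 9.67  tip_u(in from face) 42.6  v -34.8  zb 43.5 mm | F u -0.7 v -0.6 z 2.2 | T u 0.00 v -0.24 z -0.02 op 0.234 yaw -17.98
```

Emit:
{"method": "drive_tool", "body": {"plan": [0.19, -0.06, 0, 0, 1, 0, 0, 0, 0, 1]}}

```text
t: 9.83
tool_pos: [0.48, 0.2672, 0.0584]
tool_rot: [[-0.951, 0.308, 0.0], [0.308, 0.951, 0.0], [-0.0, 0.0, -1.0]]
force: [-1.3, 0.0, 4.2]
opening: 0.231
```

```bash
python3 st.py
```

```text
t 9.83  tip_u(in from face) 44.3  v -34.7  zb 43.4 mm | F u -1.2 v -0.4 z 4.2 | T u -0.01 v -0.08 z 0.05 op 0.231 yaw -17.97
```

Emit:
{"method": "drive_tool", "body": {"plan": [0.19, -0.06, 0, 0, 1, 0, 0, 0, 0, 1]}}

```text
t: 10.0
tool_pos: [0.482, 0.2666, 0.0585]
tool_rot: [[-0.951, 0.308, 0.0], [0.308, 0.951, 0.0], [-0.0, 0.0, -1.0]]
force: [-1.7, 1.7, 4.1]
opening: 0.23
```

```bash
python3 st.py
```

```text
t 10.00  tip_u(in from face) 46.4  v -34.7  zb 43.5 mm | F u -2.1 v 1.1 z 4.1 | T u 0.03 v -0.01 z 0.02 op 0.230 yaw -17.97
```

Emit:
{"method": "drive_tool", "body": {"plan": [0.19, -0.06, 0.02, 0, 1, 0, 0, 0, 0, 1]}}

```text
t: 10.17
tool_pos: [0.4836, 0.266, 0.0586]
tool_rot: [[-0.951, 0.309, -0.0], [0.309, 0.951, 0.0], [0.0, 0.0, -1.0]]
force: [-1.8, 0.8, 3.2]
opening: 0.231
```

```bash
python3 st.py
```

```text
t 10.17  tip_u(in from face) 48.2  v -34.8  zb 43.6 mm | F u -2.0 v 0.2 z 3.2 | T u 0.10 v 0.10 z 0.02 op 0.231 yaw -17.97
```

Emit:
{"method": "drive_tool", "body": {"plan": [0.19, -0.06, 0.02, 0, 1, 0, 0, 0, 0, 1]}}

```text
t: 10.33
tool_pos: [0.4841, 0.2657, 0.0586]
tool_rot: [[-0.951, 0.308, -0.003], [0.308, 0.951, 0.0], [0.003, -0.001, -1.0]]
force: [-5.6, 1.7, 6.8]
opening: 0.23
```

```bash
python3 st.py
```

```text
t 10.33  tip_u(in from face) 48.7  v -34.8  zb 43.6 mm | F u -5.8 v -0.1 z 6.8 | T u -0.03 v 0.75 z 0.05 op 0.230 yaw -17.95
```

Emit:
{"method": "drive_tool", "body": {"plan": [0.14, -0.05, 0, 0, 1, 0, 0, 0, 0, 1]}}

```text
t: 10.5
tool_pos: [0.4843, 0.2657, 0.0586]
tool_rot: [[-0.951, 0.308, -0.006], [0.308, 0.951, 0.001], [0.005, -0.001, -1.0]]
force: [-8.8, 1.7, 9.5]
opening: 0.232
```

```bash
python3 st.py
```

```text
t 10.50  tip_u(in from face) 48.9  v -34.8  zb 43.6 mm | F u -8.8 v -1.1 z 9.5 | T u -0.11 v 1.22 z 0.01 op 0.232 yaw -17.92
```

Emit:
{"method": "drive_tool", "body": {"plan": [0.14, -0.05, 0, 0, 1, 0, 0, 0, 0, 1]}}

```text
t: 10.67
tool_pos: [0.4847, 0.2656, 0.0586]
tool_rot: [[-0.952, 0.307, -0.008], [0.307, 0.952, 0.001], [0.007, -0.002, -1.0]]
force: [-11.0, 2.2, 11.3]
opening: 0.231
```

```bash
python3 st.py
```

```text
t 10.67  tip_u(in from face) 49.2  v -34.8  zb 43.6 mm | F u -11.1 v -1.3 z 11.3 | T u -0.17 v 1.54 z -0.10 op 0.231 yaw -17.90
```

Emit:
{"method": "drive_tool", "body": {"plan": [0.14, -0.05, 0, 0, 1, 0, 0, 0, 0, 1]}}

```text
t: 10.83
tool_pos: [0.4855, 0.2654, 0.0586]
tool_rot: [[-0.952, 0.307, -0.009], [0.307, 0.952, 0.001], [0.009, -0.002, -1.0]]
force: [-11.8, 2.2, 12.1]
opening: 0.234
```

```bash
python3 st.py
```

```text
t 10.83  tip_u(in from face) 50.1  v -34.7  zb 43.6 mm | F u -11.9 v -1.5 z 12.1 | T u -0.09 v 1.82 z -0.07 op 0.234 yaw -17.89
```

Emit:
{"method": "drive_tool", "body": {"plan": [0.14, -0.05, 0.03, 0, 1, 0.14, -0.05, 0.02, 0, 1, 0, 0, 0, 0, 1]}}

```text
t: 11.08
tool_pos: [0.4867, 0.2651, 0.0588]
tool_rot: [[-0.952, 0.306, -0.012], [0.306, 0.952, 0.001], [0.011, -0.002, -1.0]]
force: [-14.9, 4.5, 13.4]
opening: 0.233
```

```bash
python3 st.py
```

```text
t 11.08  tip_u(in from face) 51.4  v -34.7  zb 43.8 mm | F u -15.6 v -0.3 z 13.4 | T u -0.05 v 2.33 z -0.09 op 0.233 yaw -17.84
```

Emit:
{"method": "drive_tool", "body": {"plan": [0.14, -0.05, 0, 0, 1, 0, 0, 0, 0, 1]}}

```text
t: 11.25
tool_pos: [0.487, 0.265, 0.0588]
tool_rot: [[-0.952, 0.306, -0.014], [0.306, 0.952, 0.001], [0.014, -0.003, -1.0]]
force: [-17.4, 4.1, 15.7]
opening: 0.234
```

```bash
python3 st.py; python3 look.py 5
```

```text
t 11.25  tip_u(in from face) 51.7  v -34.7  zb 43.8 mm | F u -17.8 v -1.4 z 15.7 | T u -0.21 v 2.78 z -0.10 op 0.234 yaw -17.82
11.35 [0.48702652 0.26499344 0.05880199] [-16.84955359   3.83360005  14.88798444] [ 0.70057101  2.63118904 -0.07805301]
```

View pics/s5.png

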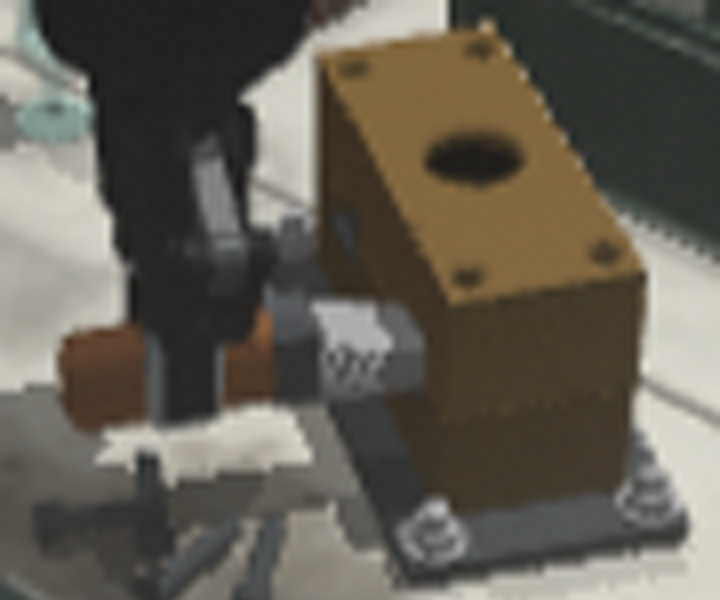

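Emit:
{"method": "drive_tool", "body": {"plan": [0, 0, 0.1, 0, 1, 0, 0, 0.05, 0, 1, 0, 0, 0, 0, 1]}}

```text
t: 11.6
tool_pos: [0.4871, 0.2647, 0.0591]
tool_rot: [[-0.952, 0.305, -0.013], [0.305, 0.952, 0.001], [0.012, -0.003, -1.0]]
force: [-13.5, 4.5, 6.2]
opening: 0.231
```

```bash
python3 st.py
```

```text
t 11.60  tip_u(in from face) 51.8  v -34.9  zb 44.1 mm | F u -14.2 v 0.1 z 6.2 | T u 0.29 v 2.29 z 0.11 op 0.231 yaw -17.77
```

Emit:
{"method": "drive_tool", "body": {"plan": [0, 0, 0.1, 0, 1, 0.14, -0.05, 0.02, 0, 1, 0, 0, 0, 0, 1]}}

```text
t: 11.85
tool_pos: [0.4875, 0.2642, 0.0596]
tool_rot: [[-0.952, 0.305, -0.015], [0.305, 0.952, -0.0], [0.014, -0.005, -1.0]]
force: [-14.6, 5.8, 2.6]
opening: 0.232
```

```bash
python3 st.py
```

```text
t 11.85  tip_u(in from face) 52.3  v -35.2  zb 44.6 mm | F u -15.7 v 1.0 z 2.6 | T u 0.32 v 2.54 z 0.15 op 0.232 yaw -17.75
```

Emit:
{"method": "drive_tool", "body": {"plan": [0.15, -0.04, 0.02, 0, 1, 0, 0, 0, 0, 1, 0, 0, 0, 0, 1]}}

```text
t: 12.1
tool_pos: [0.4883, 0.2639, 0.0596]
tool_rot: [[-0.952, 0.305, -0.016], [0.305, 0.952, -0.0], [0.015, -0.005, -1.0]]
force: [-14.7, 6.0, 3.9]
opening: 0.235
```

```bash
python3 st.py; python3 look.py 6; python3 - <<'E'
from lines import *
S=lambda a:full(a,6,(240,150))
for n in('0','6'):
    s=cv2.imread('pics/side0.png' if n=='0' else 'pics/s6f.png')
    q=quad(s,[S(a) for a in((287,83),(150,100),(245,290),(393,265))],r=2.5);print(np.round(q,2).tolist())
E
```

```text
t 12.10  tip_u(in from face) 53.2  v -35.3  zb 44.6 mm | F u -15.8 v 1.2 z 3.9 | T u 0.27 v 2.75 z 0.11 op 0.235 yaw -17.74
12.2 [0.48828037 0.26390124 0.05962064] [-13.89486279   5.17392657   2.82671994] [1.12152458 2.54738408 0.09929063]
[[286.17999267578125, 162.75], [264.2699890136719, 166.0500030517578], [280.9800109863281, 197.7100067138672], [306.2099914550781, 193.67999267578125]]
[[286.2200012207031, 162.33999633789062], [264.2699890136719, 166.27999877929688], [280.8399963378906, 197.35000610351562], [306.1499938964844, 193.0500030517578]]
```

Emit:
{"method": "drive_tool", "body": {"plan": [0.14, -0.05, 0.02, 0, 1, 0, 0, 0, 0, 1, 0.1, -0.02, 0, 0, 1, 0, 0, 0, 0, 1]}}

```text
t: 12.53
tool_pos: [0.4899, 0.2632, 0.0596]
tool_rot: [[-0.952, 0.305, -0.018], [0.305, 0.952, -0.0], [0.017, -0.006, -1.0]]
force: [-17.1, 6.0, 4.9]
opening: 0.228
```

```bash
python3 st.py
```

```text
t 12.53  tip_u(in from face) 54.9  v -35.5  zb 44.6 mm | F u -18.1 v 0.4 z 4.9 | T u 0.19 v 2.96 z 0.06 op 0.228 yaw -17.74
```

Emit:
{"method": "drive_tool", "body": {"plan": [-0.48, 0.15, 0, 0, 1, -0.95, 0.31, 0, 0, 1, -0.95, 0.31, 0, 0, 1, -0.95, 0.31, 0, 0, 1, -0.95, 0.31, 0, 0, 1, -0.95, 0.31, 0, 0, 1, -0.95, 0.31, 0, 0, 1, -0.95, 0.31, 0, 0, 1, -0.57, 0.19, 0, 0, 1, 0, 0, 0, 0, 1]}}

```text
t: 13.37
tool_pos: [0.4204, 0.2865, 0.0623]
tool_rot: [[-0.952, 0.306, -0.001], [0.306, 0.952, 0.0], [0.001, -0.0, -1.0]]
force: [0.0, 0.1, -1.9]
opening: 0.234
```

```bash
python3 st.py
```

```text
t 13.37  tip_u(in from face) -18.3  v -34.7  zb 47.3 mm | F u -0.0 v 0.1 z -1.9 | T u 0.00 v 0.07 z -0.01 op 0.234 yaw -17.85
```

Emit:
{"method": "drive_tool", "body": {"plan": [0.74, 2.27, 0.2, 0, 1, 0.74, 2.27, 0.1, 0, 1, 0.74, 2.28, 0, 0, 1, 0.95, -0.31, 0, 0, 1, 0, 0, 0, 0, 1, 0, 0, 0, 0, 1]}}

```text
t: 13.87
tool_pos: [0.4546, 0.3496, 0.0652]
tool_rot: [[-0.951, 0.31, 0.0], [0.31, 0.951, -0.001], [-0.001, -0.001, -1.0]]
force: [-0.1, -0.5, -1.4]
opening: 0.229
```

```bash
python3 st.py; python3 look.py 7
```

```text
t 13.87  tip_u(in from face) -5.3  v 35.8  zb 50.2 mm | F u 0.1 v -0.5 z -1.4 | T u -0.05 v 0.11 z 0.01 op 0.229 yaw -18.07
13.9667 [0.45362183 0.3494021  0.06505032] [-0.18539207  0.33824356 -1.68040969] [-0.01639613  0.03383289  0.01683392]
```

View pics/s7.png

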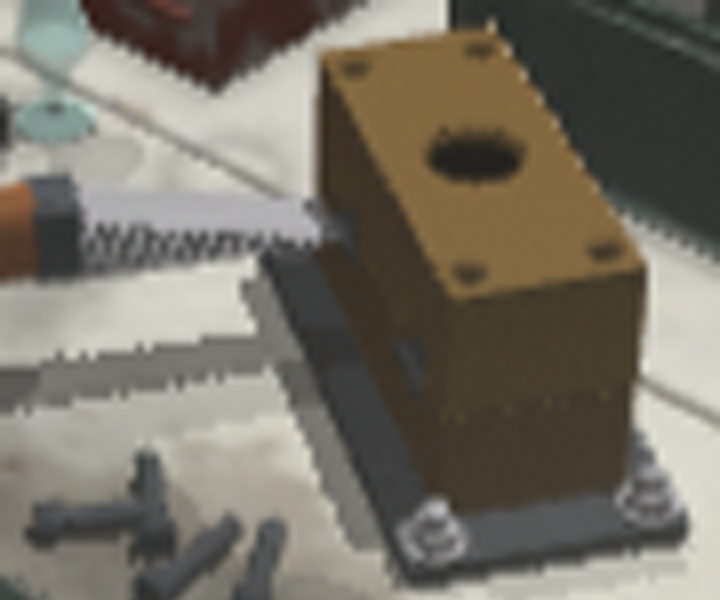

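View pics/t7.png

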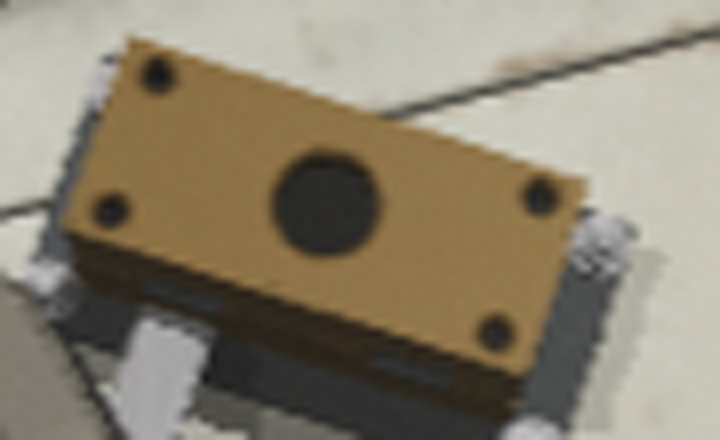

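Emit:
{"method": "drive_tool", "body": {"plan": [0.03, 0.1, 0, 0, 1, 0.47, -0.15, 0, 0, 1, 0.48, -0.16, 0, 0, 1, 0.48, -0.15, 0, 0, 1, 0.48, -0.16, 0, 0, 1, 0, 0, 0, 0, 1, 0, 0, 0, 0, 1]}}

```text
t: 14.55
tool_pos: [0.4739, 0.3452, 0.0654]
tool_rot: [[-0.951, 0.31, 0.0], [0.31, 0.951, 0.0], [-0.0, 0.0, -1.0]]
force: [0.2, -0.1, -2.9]
opening: 0.229
```

```bash
python3 st.py
```

```text
t 14.55  tip_u(in from face) 14.4  v 37.6  zb 50.4 mm | F u 0.2 v -0.0 z -2.9 | T u 0.02 v 0.08 z -0.01 op 0.229 yaw -18.04
```

Emit:
{"method": "drive_tool", "body": {"plan": [0, 0, -0.2, 0, 1, 0, 0, -0.1, 0, 1, 0, 0, 0, 0, 1]}}

```text
t: 14.8
tool_pos: [0.4728, 0.3456, 0.0619]
tool_rot: [[-0.951, 0.308, -0.001], [0.308, 0.951, -0.0], [0.001, -0.001, -1.0]]
force: [0.2, 0.0, -2.0]
opening: 0.235
```

```bash
python3 st.py
```

```text
t 14.80  tip_u(in from face) 13.2  v 37.7  zb 46.9 mm | F u 0.1 v 0.1 z -2.0 | T u 0.04 v 0.09 z 0.04 op 0.235 yaw -17.95
```

Emit:
{"method": "drive_tool", "body": {"plan": [-0.02, -0.06, -0.1, 0, 1, 0, 0, 0, 0, 1]}}

```text
t: 14.97
tool_pos: [0.4728, 0.3449, 0.0611]
tool_rot: [[-0.951, 0.308, -0.0], [0.308, 0.951, -0.0], [0.0, -0.0, -1.0]]
force: [0.6, -0.2, -1.8]
opening: 0.227
```

```bash
python3 st.py
```

```text
t 14.97  tip_u(in from face) 13.5  v 37.0  zb 46.1 mm | F u 0.6 v -0.0 z -1.8 | T u 0.02 v 0.10 z 0.04 op 0.227 yaw -17.96
```

Emit:
{"method": "drive_tool", "body": {"plan": [0, 0, -0.1, 0, 1, 0, 0, 0, 0, 1]}}

```text
t: 15.13
tool_pos: [0.473, 0.345, 0.0602]
tool_rot: [[-0.951, 0.309, -0.0], [0.309, 0.951, -0.0], [0.0, -0.0, -1.0]]
force: [-0.4, 0.0, -1.7]
opening: 0.231
```

```bash
python3 st.py
```

```text
t 15.13  tip_u(in from face) 13.6  v 37.2  zb 45.2 mm | F u -0.4 v -0.1 z -1.7 | T u 0.00 v 0.04 z -0.04 op 0.231 yaw -17.97
```

Emit:
{"method": "drive_tool", "body": {"plan": [0, 0, -0.1, 0, 1, 0, 0, 0, 0, 1]}}

```text
t: 15.3
tool_pos: [0.473, 0.345, 0.0592]
tool_rot: [[-0.951, 0.308, -0.0], [0.308, 0.951, -0.0], [0.0, -0.0, -1.0]]
force: [-0.0, -0.2, -1.6]
opening: 0.231
```

```bash
python3 st.py
```

```text
t 15.30  tip_u(in from face) 13.6  v 37.2  zb 44.2 mm | F u 0.1 v -0.2 z -1.6 | T u 0.01 v 0.05 z -0.03 op 0.231 yaw -17.97
```

Emit:
{"method": "drive_tool", "body": {"plan": [0, 0, -0.1, 0, 1, 0, 0, 0, 0, 1]}}

```text
t: 15.47
tool_pos: [0.4732, 0.3451, 0.0584]
tool_rot: [[-0.951, 0.309, 0.0], [0.309, 0.951, 0.0], [-0.0, 0.0, -1.0]]
force: [-0.3, -1.2, -1.1]
opening: 0.229
```

```bash
python3 st.py
```

```text
t 15.47  tip_u(in from face) 13.8  v 37.3  zb 43.4 mm | F u 0.1 v -1.2 z -1.1 | T u -0.05 v -0.00 z 0.04 op 0.229 yaw -17.97
```

Emit:
{"method": "drive_tool", "body": {"plan": [0, 0, -0.1, 0, 1, 0, 0, 0, 0, 1]}}

```text
t: 15.63
tool_pos: [0.4734, 0.3453, 0.0577]
tool_rot: [[-0.951, 0.309, 0.001], [0.309, 0.951, 0.001], [-0.0, 0.001, -1.0]]
force: [-0.8, -0.4, 2.2]
opening: 0.23
```

```bash
python3 st.py
```

```text
t 15.63  tip_u(in from face) 13.9  v 37.5  zb 42.7 mm | F u -0.6 v -0.7 z 2.2 | T u -0.08 v -0.13 z -0.09 op 0.230 yaw -17.97
```

Emit:
{"method": "drive_tool", "body": {"plan": [0.48, -0.15, 0.05, 0, 1, 0.48, -0.16, 0, 0, 1, 0.48, -0.15, 0, 0, 1, 0.48, -0.16, 0, 0, 1, 0.48, -0.15, 0, 0, 1, 0, 0, 0, 0, 1, 0, 0, 0, 0, 1]}}

```text
t: 16.22
tool_pos: [0.4986, 0.3367, 0.058]
tool_rot: [[-0.951, 0.31, 0.002], [0.31, 0.951, 0.0], [-0.002, 0.001, -1.0]]
force: [1.0, -0.3, 1.3]
opening: 0.229
```

```bash
python3 st.py
```

```text
t 16.22  tip_u(in from face) 40.5  v 37.2  zb 43.0 mm | F u 1.1 v 0.1 z 1.3 | T u -0.01 v -0.53 z 0.01 op 0.229 yaw -18.03
```

Emit:
{"method": "drive_tool", "body": {"plan": [0.19, -0.06, 0, 0, 1, 0.19, -0.06, 0, 0, 1, 0, 0, 0, 0, 1]}}

```text
t: 16.47
tool_pos: [0.501, 0.3364, 0.058]
tool_rot: [[-0.951, 0.308, -0.0], [0.308, 0.951, 0.001], [0.0, 0.0, -1.0]]
force: [-2.4, 0.4, 2.1]
opening: 0.229
```

```bash
python3 st.py
```

```text
t 16.47  tip_u(in from face) 42.9  v 37.6  zb 43.0 mm | F u -2.4 v -0.4 z 2.1 | T u -0.02 v -0.14 z -0.00 op 0.229 yaw -17.96
```

Emit:
{"method": "drive_tool", "body": {"plan": [0.19, -0.06, 0, 0, 1, 0, 0, 0, 0, 1]}}

```text
t: 16.63
tool_pos: [0.503, 0.3359, 0.0581]
tool_rot: [[-0.951, 0.308, 0.0], [0.308, 0.951, 0.001], [-0.0, 0.001, -1.0]]
force: [-0.6, 1.1, 3.8]
opening: 0.232
```

```bash
python3 st.py
```

```text
t 16.63  tip_u(in from face) 45.0  v 37.7  zb 43.1 mm | F u -0.9 v 0.8 z 3.8 | T u 0.05 v 0.04 z 0.02 op 0.232 yaw -17.95
```

Emit:
{"method": "drive_tool", "body": {"plan": [0.19, -0.06, 0.03, 0, 1, 0, 0, 0, 0, 1]}}

```text
t: 16.8
tool_pos: [0.5051, 0.335, 0.0582]
tool_rot: [[-0.951, 0.309, 0.001], [0.309, 0.951, 0.0], [-0.0, 0.0, -1.0]]
force: [-2.0, 0.5, 2.4]
opening: 0.234
```

```bash
python3 st.py
```

```text
t 16.80  tip_u(in from face) 47.2  v 37.5  zb 43.2 mm | F u -2.0 v -0.1 z 2.4 | T u 0.19 v 0.05 z 0.02 op 0.234 yaw -17.97
```

Emit:
{"method": "drive_tool", "body": {"plan": [0.19, -0.06, 0.03, 0, 1, 0, 0, 0, 0, 1]}}

```text
t: 16.97
tool_pos: [0.507, 0.3341, 0.0583]
tool_rot: [[-0.951, 0.309, 0.0], [0.309, 0.951, -0.0], [-0.0, 0.0, -1.0]]
force: [-1.3, 0.8, 1.8]
opening: 0.23
```

```bash
python3 st.py
```

```text
t 16.97  tip_u(in from face) 49.3  v 37.2  zb 43.3 mm | F u -1.5 v 0.4 z 1.8 | T u 0.13 v 0.00 z 0.08 op 0.230 yaw -17.99
```

Emit:
{"method": "drive_tool", "body": {"plan": [0.19, -0.06, 0.03, 0, 1, 0, 0, 0, 0, 1]}}

```text
t: 17.13
tool_pos: [0.5089, 0.3332, 0.0584]
tool_rot: [[-0.951, 0.309, 0.0], [0.309, 0.951, -0.001], [-0.0, -0.0, -1.0]]
force: [0.1, -0.7, -0.8]
opening: 0.231
```

```bash
python3 st.py
```

```text
t 17.13  tip_u(in from face) 51.4  v 37.0  zb 43.4 mm | F u 0.3 v -0.6 z -0.8 | T u 0.14 v -0.02 z 0.06 op 0.231 yaw -18.00
```

Emit:
{"method": "drive_tool", "body": {"plan": [0.19, -0.06, 0, 0, 1, 0, 0, 0, 0, 1]}}

```text
t: 17.3
tool_pos: [0.51, 0.3329, 0.0585]
tool_rot: [[-0.951, 0.309, -0.001], [0.309, 0.951, -0.0], [0.001, -0.001, -1.0]]
force: [-2.4, -0.4, 1.6]
opening: 0.232
```

```bash
python3 st.py
```

```text
t 17.30  tip_u(in from face) 52.5  v 37.0  zb 43.5 mm | F u -2.2 v -1.1 z 1.6 | T u -0.07 v 0.28 z 0.03 op 0.232 yaw -17.99
```

Emit:
{"method": "drive_tool", "body": {"plan": [0.19, -0.06, 0, 0, 1, 0, 0, 0, 0, 1]}}

```text
t: 17.47
tool_pos: [0.5105, 0.3329, 0.0585]
tool_rot: [[-0.951, 0.308, -0.004], [0.308, 0.951, -0.0], [0.004, -0.001, -1.0]]
force: [-5.1, 1.2, 4.3]
opening: 0.235
```

```bash
python3 st.py
```

```text
t 17.47  tip_u(in from face) 53.0  v 37.2  zb 43.5 mm | F u -5.2 v -0.5 z 4.3 | T u -0.20 v 0.86 z -0.12 op 0.235 yaw -17.96
```

Emit:
{"method": "drive_tool", "body": {"plan": [0.19, -0.06, 0, 0, 1, 0, 0, 0, 0, 1]}}

```text
t: 17.63
tool_pos: [0.511, 0.3329, 0.0585]
tool_rot: [[-0.951, 0.308, -0.007], [0.308, 0.951, 0.0], [0.006, -0.002, -1.0]]
force: [-8.4, 1.2, 6.6]
opening: 0.226
```

```bash
python3 st.py
```

```text
t 17.63  tip_u(in from face) 53.5  v 37.3  zb 43.5 mm | F u -8.4 v -1.5 z 6.6 | T u -0.30 v 1.29 z -0.11 op 0.226 yaw -17.93
```

Emit:
{"method": "drive_tool", "body": {"plan": [0.14, -0.05, 0.06, 0, 1, 0.14, -0.05, 0.06, 0, 1, 0, 0, 0, 0, 1]}}

```text
t: 17.88
tool_pos: [0.5125, 0.3323, 0.0587]
tool_rot: [[-0.952, 0.307, -0.009], [0.307, 0.952, -0.0], [0.008, -0.003, -1.0]]
force: [-8.9, 3.6, 1.9]
opening: 0.23
```

```bash
python3 st.py
```

```text
t 17.88  tip_u(in from face) 55.1  v 37.2  zb 43.7 mm | F u -9.6 v 0.7 z 1.9 | T u -0.05 v 1.51 z -0.05 op 0.230 yaw -17.87
```

Emit:
{"method": "drive_tool", "body": {"plan": [0.14, -0.05, 0.05, 0, 1, 0.1, -0.03, 0.03, 0, 1, 0, 0, 0, 0, 1]}}

```text
t: 18.13
tool_pos: [0.5131, 0.3321, 0.059]
tool_rot: [[-0.952, 0.306, -0.012], [0.306, 0.952, -0.0], [0.011, -0.004, -1.0]]
force: [-10.9, 3.8, 2.4]
opening: 0.232
```

```bash
python3 st.py
```

```text
t 18.13  tip_u(in from face) 55.7  v 37.2  zb 44.0 mm | F u -11.6 v 0.2 z 2.4 | T u -0.11 v 1.99 z -0.04 op 0.232 yaw -17.83
```

Emit:
{"method": "drive_tool", "body": {"plan": [0.14, -0.05, 0.03, 0, 1, 0.14, -0.05, 0.03, 0, 1, 0, 0, 0, 0, 1]}}

```text
t: 18.38
tool_pos: [0.5149, 0.3315, 0.0592]
tool_rot: [[-0.952, 0.306, -0.014], [0.306, 0.952, -0.0], [0.013, -0.004, -1.0]]
force: [-12.2, 4.4, 1.6]
opening: 0.23
```

```bash
python3 st.py
```

```text
t 18.38  tip_u(in from face) 57.6  v 37.2  zb 44.2 mm | F u -12.9 v 0.4 z 1.6 | T u -0.05 v 2.38 z 0.03 op 0.230 yaw -17.80
```

Emit:
{"method": "drive_tool", "body": {"plan": [0.14, -0.05, 0.02, 0, 1, 0.14, -0.05, 0.02, 0, 1, 0, 0, 0, 0, 1]}}

```text
t: 18.63
tool_pos: [0.5168, 0.331, 0.0594]
tool_rot: [[-0.952, 0.305, -0.015], [0.305, 0.952, 0.0], [0.015, -0.005, -1.0]]
force: [-12.7, 5.2, 1.5]
opening: 0.231
```

```bash
python3 st.py
```

```text
t 18.63  tip_u(in from face) 59.6  v 37.3  zb 44.4 mm | F u -13.6 v 1.0 z 1.5 | T u 0.07 v 2.54 z 0.01 op 0.231 yaw -17.77
```

Emit:
{"method": "drive_tool", "body": {"plan": [0.14, -0.05, 0.02, 0, 1, 0.1, -0.03, 0.02, 0, 1, 0, 0, 0, 0, 1]}}

```text
t: 18.88
tool_pos: [0.5183, 0.3304, 0.0595]
tool_rot: [[-0.952, 0.305, -0.017], [0.305, 0.952, 0.0], [0.016, -0.005, -1.0]]
force: [-15.9, 4.5, 1.4]
opening: 0.234
```

```bash
python3 st.py;python3 look.py 8; cat > ht.py <<'E'
from lines import *
import sys
S=lambda a:full(a,6,(240,150));T=lambda a:full(a,8,(210,125))
C=((287,83),(150,100),(245,290),(393,265))
q0=np.array(quad(cv2.imread('pics/side0.png'),[S(a) for a in C],r=2.5))
q=np.array(quad(cv2.imread(f'pics/s{sys.argv[1]}f.png'),[S(a)-np.array([0,float(sys.argv[2])]) for a in C],r=2.5))
x,y,z=.03,.07,.092;th=np.radians(-18);R=np.array([[np.cos(th),-np.sin(th)],[np.sin(th),np.cos(th)]])
for k,(a,b) in zip(('BL','FL','FR','BR'),((x,y),(-x,y),(-x,-y),(x,-y))):
    p=np.r_[R@[a,b]+[.596,.266],z];s=(proj('side',p+[0,0,.005])-proj('side',p))[0]/5
    i=('BL','FL','FR','BR').index(k);print(k,'dpx',np.round(q[i]-q0[i],2),'px/mm',np.round(s,3),'rise mm %.1f'%((q[i]-q0[i])@s/(s@s)))
E
python3 ht.py 6 0; python3 ht.py 8 0.5
```

```text
t 18.88  tip_u(in from face) 61.2  v 37.3  zb 44.5 mm | F u -16.5 v -0.6 z 1.4 | T u 0.06 v 2.85 z -0.01 op 0.234 yaw -17.74
18.9833 [0.5183857  0.33045561 0.05947549] [-15.01218966   4.8146439    1.19521153] [ 0.96038824  2.7128604  -0.03588777]
BL dpx [ 0.04 -0.41] px/mm [ 0.02  -0.328] rise mm 1.2
FL dpx [-0.01  0.23] px/mm [ 0.006 -0.33 ] rise mm -0.7
FR dpx [-0.13 -0.36] px/mm [ 0.019 -0.351] rise mm 1.0
BR dpx [-0.06 -0.63] px/mm [ 0.036 -0.348] rise mm 1.8
BL dpx [ 0.31 -1.21] px/mm [ 0.02  -0.328] rise mm 3.7
FL dpx [-0.13 -0.36] px/mm [ 0.006 -0.33 ] rise mm 1.1
FR dpx [-0.36 -0.31] px/mm [ 0.019 -0.351] rise mm 0.8
BR dpx [-0.54 -0.78] px/mm [ 0.036 -0.348] rise mm 2.1
```

Emit:
{"method": "drive_tool", "body": {"plan": [-0.48, 0.15, 0, 0, 1, -0.95, 0.31, 0, 0, 1, -1.2, 0.39, 0, 0, 1, -1.2, 0.39, 0, 0, 1, -1.2, 0.39, 0, 0, 1, -1.2, 0.39, 0, 0, 1, -1.2, 0.39, 0, 0, 1, -0.95, 0.31, 0, 0, 1, 0, 0, 0, 0, 1]}}

```text
t: 19.73
tool_pos: [0.4406, 0.3561, 0.062]
tool_rot: [[-0.952, 0.305, -0.002], [0.305, 0.952, 0.001], [0.002, -0.0, -1.0]]
force: [-0.7, -0.2, -2.6]
opening: 0.231
```

```bash
python3 st.py
```

```text
t 19.73  tip_u(in from face) -20.7  v 37.6  zb 47.0 mm | F u -0.6 v -0.5 z -2.6 | T u -0.01 v 0.09 z -0.01 op 0.231 yaw -17.78
```

Emit:
{"method": "drive_tool", "body": {"plan": [-0.75, -2.29, 0, -0.2, 1, -0.75, -2.3, 0, 0, 1, -0.74, -2.29, 0, 0, 1, 0, 0, 0, 0, 1, 0, 0, 0, 0, 1]}}

```text
t: 20.15
tool_pos: [0.4216, 0.2841, 0.0623]
tool_rot: [[-0.949, 0.315, 0.0], [0.315, 0.949, -0.0], [-0.001, 0.0, -1.0]]
force: [0.3, 0.4, -1.9]
opening: 0.231
```

```bash
python3 st.py
```

```text
t 20.15  tip_u(in from face) -16.5  v -36.6  zb 47.3 mm | F u 0.2 v 0.5 z -1.9 | T u 0.07 v 0.03 z -0.01 op 0.231 yaw -18.34
```

Emit:
{"method": "drive_tool", "body": {"plan": [0, 0, 0, 0, 1, 0, 0, 0, 0, 1]}}

```text
t: 20.32
tool_pos: [0.422, 0.2871, 0.0625]
tool_rot: [[-0.95, 0.311, 0.001], [0.311, 0.95, 0.001], [-0.001, 0.002, -1.0]]
force: [0.3, 1.2, -2.0]
opening: 0.232
```

```bash
python3 st.py
```

```text
t 20.32  tip_u(in from face) -17.0  v -33.7  zb 47.5 mm | F u -0.1 v 1.2 z -2.0 | T u -0.03 v 0.00 z -0.02 op 0.232 yaw -18.12
```

Emit:
{"method": "drive_tool", "body": {"plan": [0.46, -0.19, -0.1, 0, 1, 0.95, -0.31, -0.05, 0, 1, 0.95, -0.31, 0, 0, 1, 0.95, -0.31, 0, 0, 1, 0.95, -0.31, 0, 0, 1, 0.95, -0.31, -0.05, 0, 1, 0.38, -0.12, -0.05, 0, 1, 0, 0, 0, 0, 1, 0, 0, 0, 0, 1]}}

```text
t: 21.07
tool_pos: [0.4771, 0.2669, 0.0594]
tool_rot: [[-0.95, 0.312, -0.001], [0.312, 0.95, -0.0], [0.001, -0.0, -1.0]]
force: [-0.8, 0.4, -2.3]
opening: 0.239
```

```bash
python3 st.py
```

```text
t 21.07  tip_u(in from face) 41.6  v -35.9  zb 44.4 mm | F u -0.9 v 0.1 z -2.3 | T u -0.01 v 0.02 z 0.01 op 0.239 yaw -18.21
```

Emit:
{"method": "drive_tool", "body": {"plan": [0.03, 0.1, -0.05, 0.2, 1, 0.4, -0.13, 0, 0, 1, 0.4, -0.13, 0, 0, 1, 0.38, -0.12, 0, 0, 1, 0, 0, 0, 0, 1, 0, 0, 0, 0, 1]}}

```text
t: 21.57
tool_pos: [0.4895, 0.2641, 0.0591]
tool_rot: [[-0.951, 0.309, 0.0], [0.309, 0.951, -0.0], [-0.0, -0.0, -1.0]]
force: [-0.5, -0.3, -1.7]
opening: 0.23
```

```bash
python3 st.py
```

```text
t 21.57  tip_u(in from face) 54.3  v -34.7  zb 44.1 mm | F u -0.4 v -0.4 z -1.7 | T u 0.04 v -0.05 z 0.03 op 0.230 yaw -18.00
```

Emit:
{"method": "drive_tool", "body": {"plan": [0.19, -0.06, 0, 0, 1, 0, 0, 0, 0, 1]}}

```text
t: 21.73
tool_pos: [0.4914, 0.2637, 0.0592]
tool_rot: [[-0.951, 0.309, 0.0], [0.309, 0.951, 0.0], [-0.0, 0.0, -1.0]]
force: [0.3, 0.1, -2.2]
opening: 0.231
```

```bash
python3 st.py
```

```text
t 21.73  tip_u(in from face) 56.2  v -34.5  zb 44.2 mm | F u 0.2 v 0.2 z -2.2 | T u 0.03 v -0.00 z -0.04 op 0.231 yaw -17.98
```

Emit:
{"method": "drive_tool", "body": {"plan": [0.19, -0.06, 0, 0, 1, 0, 0, 0, 0, 1]}}

```text
t: 21.9
tool_pos: [0.4926, 0.2633, 0.059]
tool_rot: [[-0.951, 0.308, -0.001], [0.308, 0.951, 0.0], [0.001, -0.0, -1.0]]
force: [-0.5, 0.1, -1.4]
opening: 0.234
```

```bash
python3 st.py
```

```text
t 21.90  tip_u(in from face) 57.5  v -34.5  zb 44.0 mm | F u -0.5 v -0.1 z -1.4 | T u -0.03 v 0.16 z 0.02 op 0.234 yaw -17.96
```

Emit:
{"method": "drive_tool", "body": {"plan": [0.19, -0.06, 0.03, 0, 1, 0.19, -0.06, 0.06, 0, 1, 0, 0, 0, 0, 1]}}

```text
t: 22.15
tool_pos: [0.4932, 0.263, 0.0592]
tool_rot: [[-0.952, 0.307, -0.007], [0.307, 0.952, 0.0], [0.007, -0.002, -1.0]]
force: [-8.1, 2.3, 0.3]
opening: 0.234
```

```bash
python3 st.py
```

```text
t 22.15  tip_u(in from face) 58.2  v -34.6  zb 44.2 mm | F u -8.5 v -0.3 z 0.3 | T u -0.01 v 1.31 z -0.06 op 0.234 yaw -17.90
```

Emit:
{"method": "drive_tool", "body": {"plan": [0.14, -0.05, 0.05, 0, 1, 0.14, -0.05, 0.05, 0, 1, 0, 0, 0, 0, 1]}}

```text
t: 22.4
tool_pos: [0.4938, 0.2627, 0.0597]
tool_rot: [[-0.952, 0.306, -0.011], [0.306, 0.952, 0.0], [0.011, -0.003, -1.0]]
force: [-11.7, 3.7, 0.0]
opening: 0.228
```

```bash
python3 st.py
```

```text
t 22.40  tip_u(in from face) 58.8  v -34.7  zb 44.7 mm | F u -12.2 v -0.1 z 0.0 | T u 0.02 v 2.05 z -0.02 op 0.228 yaw -17.84
```

Emit:
{"method": "drive_tool", "body": {"plan": [0.14, -0.05, 0.02, 0, 1, 0.14, -0.05, 0.02, 0, 1, 0, 0, 0, 0, 1]}}

```text
t: 22.65
tool_pos: [0.4955, 0.2621, 0.0597]
tool_rot: [[-0.952, 0.306, -0.014], [0.306, 0.952, 0.0], [0.013, -0.004, -1.0]]
force: [-12.1, 4.2, 0.6]
opening: 0.233
```

```bash
python3 st.py
```

```text
t 22.65  tip_u(in from face) 60.6  v -34.7  zb 44.7 mm | F u -12.8 v 0.2 z 0.6 | T u 0.08 v 2.43 z 0.01 op 0.233 yaw -17.80
```

Emit:
{"method": "drive_tool", "body": {"plan": [0.14, -0.05, 0.02, 0, 1, 0.14, -0.05, 0.02, 0, 1, 0, 0, 0, 0, 1]}}

```text
t: 22.9
tool_pos: [0.4973, 0.2615, 0.0599]
tool_rot: [[-0.952, 0.305, -0.015], [0.305, 0.952, 0.0], [0.015, -0.004, -1.0]]
force: [-14.6, 4.8, 0.4]
opening: 0.234
```

```bash
python3 st.py
```

```text
t 22.90  tip_u(in from face) 62.6  v -34.8  zb 44.9 mm | F u -15.4 v 0.1 z 0.4 | T u 0.07 v 2.66 z 0.03 op 0.234 yaw -17.77
```

Emit:
{"method": "drive_tool", "body": {"plan": [0.14, -0.05, 0.01, 0, 1, 0.1, -0.03, 0.01, 0, 1, 0, 0, 0, 0, 1]}}

```text
t: 23.15
tool_pos: [0.4989, 0.2609, 0.0599]
tool_rot: [[-0.952, 0.305, -0.017], [0.305, 0.952, 0.0], [0.016, -0.005, -1.0]]
force: [-16.3, 5.3, 0.5]
opening: 0.229
```

```bash
python3 st.py
```

```text
t 23.15  tip_u(in from face) 64.2  v -34.8  zb 44.9 mm | F u -17.1 v 0.0 z 0.5 | T u 0.06 v 2.91 z 0.04 op 0.229 yaw -17.75
```

```bash
python3 look.py 9; python3 ht.py 9 1
```

```text
23.25 [0.49884895 0.26088201 0.05985212] [-16.10987842   4.21728237   1.36032702] [ 0.86060127  2.77296393 -0.02361359]
BL dpx [-0.65 -1.67] px/mm [ 0.02  -0.328] rise mm 5.0
FL dpx [-0.38 -0.27] px/mm [ 0.006 -0.33 ] rise mm 0.8
FR dpx [-0.64 -0.9 ] px/mm [ 0.019 -0.351] rise mm 2.4
BR dpx [-0.32 -1.8 ] px/mm [ 0.036 -0.348] rise mm 5.0
```

Emit:
{"method": "drive_tool", "body": {"plan": [-0.48, 0.15, 0, 0, 1, -0.95, 0.31, 0, 0, 1, -1.3, 0.42, 0, 0, 1, -1.3, 0.42, 0, 0, 1, -1.3, 0.42, 0, 0, 1, -1.3, 0.42, 0, 0, 1, -1.25, 0.41, 0, 0, 1, -0.7, 0.23, 0, 0, 1, 0, 0, 0, 0, 1]}}

```text
t: 24.0
tool_pos: [0.4195, 0.287, 0.062]
tool_rot: [[-0.952, 0.306, -0.001], [0.306, 0.952, 0.0], [0.001, -0.0, -1.0]]
force: [-0.3, 0.3, -1.8]
opening: 0.231
```

```bash
python3 st.py
```

```text
t 24.00  tip_u(in from face) -19.3  v -34.5  zb 47.0 mm | F u -0.4 v 0.1 z -1.8 | T u 0.02 v 0.08 z 0.01 op 0.231 yaw -17.80
```

```bash
python3 look.py 10; python3 ht.py 10 1
```

```text
24.1 [0.42209883 0.28622519 0.06233219] [ 0.132524  -1.0707263 -1.2788262] [ 0.00294371 -0.02037098  0.02637292]
BL dpx [-0.26 -1.34] px/mm [ 0.02  -0.328] rise mm 4.0
FL dpx [-0.32 -0.53] px/mm [ 0.006 -0.33 ] rise mm 1.6
FR dpx [-0.43 -1.04] px/mm [ 0.019 -0.351] rise mm 2.9
BR dpx [-0.51 -1.83] px/mm [ 0.036 -0.348] rise mm 5.0
```

View pics/s10.png

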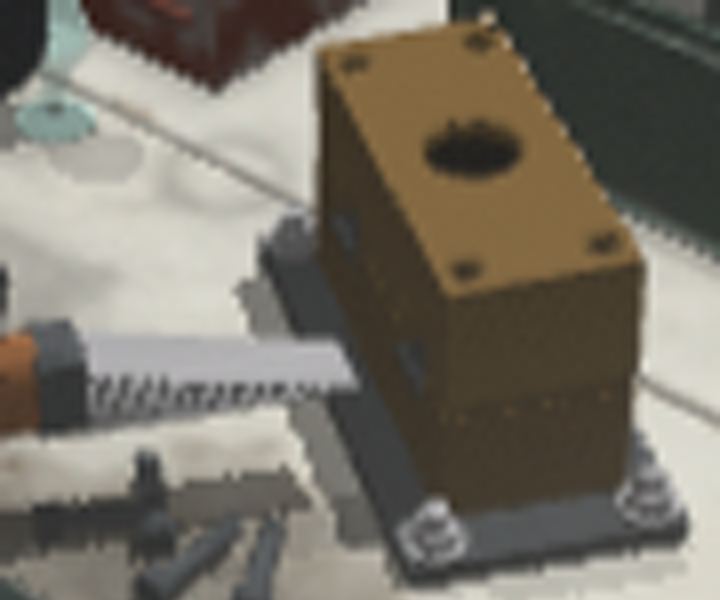

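Emit:
{"method": "drive_tool", "body": {"plan": [0.3, 1, 0, -0.1, 1, 0.6, 1.83, 0, 0, 1, 0.6, 1.83, 0, 0, 1, 0.5, 1.5, 0, 0, 1, 0.22, 0.67, 0, 0, 1, 0, 0, 0, 0, 1, 0, 0, 0, 0, 1]}}

```text
t: 24.68
tool_pos: [0.4443, 0.3537, 0.0617]
tool_rot: [[-0.951, 0.311, -0.0], [0.311, 0.951, -0.001], [-0.0, -0.001, -1.0]]
force: [-0.7, -0.3, -2.6]
opening: 0.233
```

```bash
python3 st.py
```

```text
t 24.68  tip_u(in from face) -16.3  v 36.5  zb 46.7 mm | F u -0.6 v -0.5 z -2.6 | T u -0.02 v 0.02 z -0.01 op 0.233 yaw -18.09
```

Emit:
{"method": "drive_tool", "body": {"plan": [0.48, -0.14, -0.05, 0, 1, 0.95, -0.3, 0, 0, 1, 0.95, -0.31, 0, 0, 1, 0.95, -0.31, 0, 0, 1, 0.95, -0.31, -0.1, 0, 1, 0.7, -0.23, -0.1, 0, 1, 0.35, -0.12, -0.05, 0, 1, 0, 0, 0, 0, 1, 0, 0, 0, 0, 1]}}

```text
t: 25.43
tool_pos: [0.4972, 0.3369, 0.0588]
tool_rot: [[-0.951, 0.311, -0.001], [0.311, 0.951, -0.0], [0.001, -0.0, -1.0]]
force: [-0.4, 0.8, -1.4]
opening: 0.232
```

```bash
python3 st.py
```

```text
t 25.43  tip_u(in from face) 39.1  v 36.9  zb 43.8 mm | F u -0.7 v 0.6 z -1.4 | T u 0.07 v 0.00 z 0.01 op 0.232 yaw -18.09
```

Emit:
{"method": "drive_tool", "body": {"plan": [0.36, -0.12, -0.03, 0, 1, 0.36, -0.12, 0, 0, 1, 0.36, -0.12, 0, 0, 1, 0.36, -0.11, 0, 0, 1, 0.36, -0.11, 0, 0, 1, 0, 0, 0, 0, 1, 0, 0, 0, 0, 1]}}

```text
t: 26.02
tool_pos: [0.5156, 0.331, 0.0587]
tool_rot: [[-0.95, 0.311, 0.0], [0.311, 0.95, -0.0], [-0.0, 0.0, -1.0]]
force: [0.0, 0.6, -2.0]
opening: 0.232
```

```bash
python3 st.py
```

```text
t 26.02  tip_u(in from face) 58.5  v 37.0  zb 43.7 mm | F u -0.2 v 0.6 z -2.0 | T u -0.01 v 0.04 z -0.03 op 0.232 yaw -18.11
```

Emit:
{"method": "drive_tool", "body": {"plan": [0.19, -0.06, 0, 0, 1, 0, 0, 0, 0, 1]}}

```text
t: 26.18
tool_pos: [0.5175, 0.3306, 0.0588]
tool_rot: [[-0.951, 0.31, 0.0], [0.31, 0.951, 0.0], [-0.0, 0.0, -1.0]]
force: [0.0, -1.5, -2.1]
opening: 0.234
```

```bash
python3 st.py
```

```text
t 26.18  tip_u(in from face) 60.3  v 37.2  zb 43.8 mm | F u 0.5 v -1.4 z -2.1 | T u -0.02 v -0.01 z 0.05 op 0.234 yaw -18.07
```

Emit:
{"method": "drive_tool", "body": {"plan": [0.19, -0.06, 0, 0, 1, 0, 0, 0, 0, 1]}}

```text
t: 26.35
tool_pos: [0.5195, 0.33, 0.0588]
tool_rot: [[-0.951, 0.31, 0.0], [0.31, 0.951, 0.0], [-0.0, 0.0, -1.0]]
force: [0.1, 0.4, -2.3]
opening: 0.235
```

```bash
python3 st.py
```

```text
t 26.35  tip_u(in from face) 62.4  v 37.2  zb 43.8 mm | F u -0.0 v 0.4 z -2.3 | T u 0.01 v 0.04 z -0.01 op 0.235 yaw -18.08
```

Emit:
{"method": "drive_tool", "body": {"plan": [0.19, -0.06, 0, 0, 1, 0, 0, 0, 0, 1]}}

```text
t: 26.52
tool_pos: [0.5207, 0.3296, 0.0586]
tool_rot: [[-0.951, 0.31, -0.001], [0.31, 0.951, 0.0], [0.001, -0.0, -1.0]]
force: [-1.0, 0.3, -1.3]
opening: 0.229
```

```bash
python3 st.py
```

```text
t 26.52  tip_u(in from face) 63.7  v 37.2  zb 43.6 mm | F u -1.1 v -0.0 z -1.3 | T u 0.00 v 0.18 z 0.02 op 0.229 yaw -18.06
```

Emit:
{"method": "drive_tool", "body": {"plan": [0.19, -0.06, 0, 0, 1, 0, 0, 0, 0, 1]}}

```text
t: 26.68
tool_pos: [0.5211, 0.3296, 0.0586]
tool_rot: [[-0.951, 0.31, -0.004], [0.31, 0.951, 0.0], [0.004, -0.001, -1.0]]
force: [-5.0, 1.1, 0.1]
opening: 0.235
```

```bash
python3 st.py
```

```text
t 26.68  tip_u(in from face) 64.2  v 37.3  zb 43.6 mm | F u -5.1 v -0.5 z 0.1 | T u -0.07 v 0.72 z -0.09 op 0.235 yaw -18.04
```

Emit:
{"method": "drive_tool", "body": {"plan": [0.19, -0.06, 0.04, 0, 1, 0.14, -0.05, 0.06, 0, 1, 0, 0, 0, 0, 1]}}

```text
t: 26.93
tool_pos: [0.5215, 0.3294, 0.0588]
tool_rot: [[-0.951, 0.308, -0.009], [0.308, 0.951, 0.0], [0.009, -0.003, -1.0]]
force: [-9.8, 1.4, 1.3]
opening: 0.231
```

```bash
python3 st.py
```

```text
t 26.93  tip_u(in from face) 64.6  v 37.3  zb 43.8 mm | F u -9.7 v -1.7 z 1.3 | T u -0.19 v 1.65 z -0.10 op 0.231 yaw -17.97
```

Emit:
{"method": "drive_tool", "body": {"plan": [0.14, -0.05, 0.03, 0, 1, 0.14, -0.05, 0.03, 0, 1, 0, 0, 0, 0, 1]}}

```text
t: 27.18
tool_pos: [0.5227, 0.3291, 0.059]
tool_rot: [[-0.951, 0.308, -0.012], [0.308, 0.951, 0.001], [0.012, -0.003, -1.0]]
force: [-12.2, 3.1, 1.4]
opening: 0.234
```

```bash
python3 st.py
```

```text
t 27.18  tip_u(in from face) 65.8  v 37.4  zb 44.0 mm | F u -12.5 v -0.8 z 1.4 | T u -0.17 v 2.09 z -0.09 op 0.234 yaw -17.92
```

Emit:
{"method": "drive_tool", "body": {"plan": [0.14, -0.05, 0.02, 0, 1, 0.14, -0.05, 0.02, 0, 1, 0, 0, 0, 0, 1]}}

```text
t: 27.43
tool_pos: [0.5247, 0.3286, 0.0592]
tool_rot: [[-0.952, 0.307, -0.013], [0.307, 0.952, 0.001], [0.013, -0.003, -1.0]]
force: [-12.6, 3.5, 0.6]
opening: 0.23
```

```bash
python3 st.py
```

```text
t 27.43  tip_u(in from face) 67.8  v 37.5  zb 44.2 mm | F u -13.0 v -0.6 z 0.6 | T u -0.05 v 2.34 z -0.09 op 0.230 yaw -17.88
```

Emit:
{"method": "drive_tool", "body": {"plan": [0.14, -0.05, 0.02, 0, 1, 0.14, -0.05, 0.02, 0, 1, 0, 0, 0, 0, 1]}}

```text
t: 27.68
tool_pos: [0.5266, 0.3281, 0.0593]
tool_rot: [[-0.952, 0.307, -0.015], [0.307, 0.952, 0.001], [0.015, -0.004, -1.0]]
force: [-14.9, 4.7, 1.1]
opening: 0.235
```

```bash
python3 st.py
```

```text
t 27.68  tip_u(in from face) 69.8  v 37.6  zb 44.3 mm | F u -15.7 v -0.1 z 1.1 | T u 0.06 v 2.61 z -0.05 op 0.235 yaw -17.86
```

Emit:
{"method": "drive_tool", "body": {"plan": [0.14, -0.05, 0.01, 0, 1, 0.1, -0.03, 0.01, 0, 1, 0, 0, 0, 0, 1]}}

```text
t: 27.93
tool_pos: [0.5283, 0.3277, 0.0594]
tool_rot: [[-0.952, 0.306, -0.016], [0.306, 0.952, 0.001], [0.016, -0.004, -1.0]]
force: [-15.5, 4.4, 1.3]
opening: 0.226
```

```bash
python3 st.py; python3 look.py 11; python3 ht.py 11 1
```

```text
t 27.93  tip_u(in from face) 71.5  v 37.7  zb 44.4 mm | F u -16.1 v -0.6 z 1.3 | T u 0.03 v 2.82 z -0.05 op 0.226 yaw -17.84
28.0333 [0.52826471 0.32766366 0.05935924] [-15.42389314   4.0070858    2.37435592] [ 0.89088764  2.70822178 -0.02320407]
BL dpx [-0.24 -1.98] px/mm [ 0.02  -0.328] rise mm 6.0
FL dpx [-0.17 -0.98] px/mm [ 0.006 -0.33 ] rise mm 3.0
FR dpx [-0.89 -0.68] px/mm [ 0.019 -0.351] rise mm 1.8
BR dpx [-0.51 -1.94] px/mm [ 0.036 -0.348] rise mm 5.4
```

View pics/s11.png

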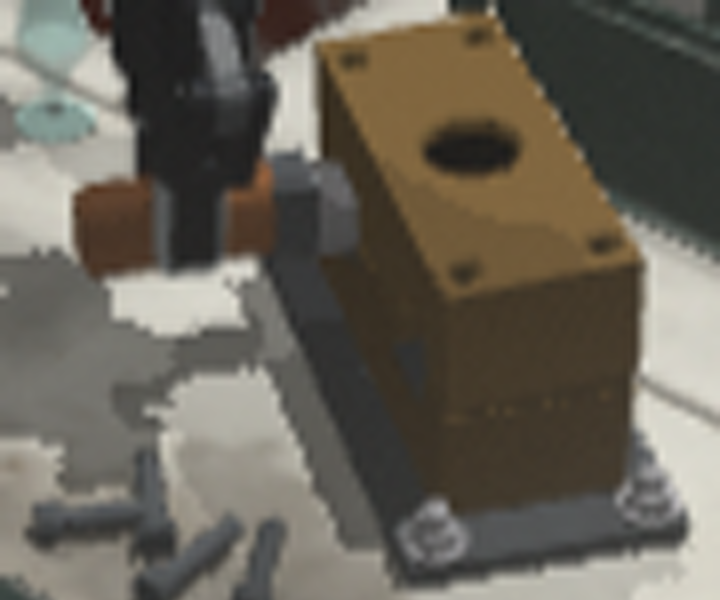

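Emit:
{"method": "drive_tool", "body": {"plan": [-0.48, 0.16, 0, 0, 1, -0.95, 0.31, 0, 0, 1, -1.33, 0.43, 0, 0, 1, -1.33, 0.43, 0, 0, 1, -1.33, 0.43, 0, 0, 1, -1.33, 0.43, 0, 0, 1, -1.33, 0.43, 0, 0, 1, -0.82, 0.27, 0, 0, 1, -0.4, 0.13, 0, 0, 1, 0, 0, 0, 0, 1]}}

```text
t: 28.87
tool_pos: [0.4428, 0.3549, 0.0614]
tool_rot: [[-0.951, 0.308, -0.0], [0.308, 0.951, 0.0], [0.0, 0.0, -1.0]]
force: [-0.3, 0.7, -1.4]
opening: 0.231
```

```bash
python3 st.py
```

```text
t 28.87  tip_u(in from face) -18.2  v 37.2  zb 46.4 mm | F u -0.5 v 0.6 z -1.4 | T u 0.01 v 0.06 z 0.01 op 0.231 yaw -17.96
```

Emit:
{"method": "drive_tool", "body": {"plan": [-0.3, -1, 0, 0, 1, -0.6, -1.83, 0, 0, 1, -0.6, -1.83, 0, 0, 1, -0.5, -1.5, 0, 0, 1, -0.24, -0.72, 0, 0, 1, 0, 0, 0, 0, 1, 0, 0, 0, 0, 1]}}

```text
t: 29.45
tool_pos: [0.4225, 0.2853, 0.0616]
tool_rot: [[-0.95, 0.312, 0.001], [0.312, 0.95, 0.001], [-0.001, 0.001, -1.0]]
force: [0.6, 0.1, -1.8]
opening: 0.232
```

```bash
python3 st.py
```

```text
t 29.45  tip_u(in from face) -16.0  v -35.3  zb 46.6 mm | F u 0.5 v 0.3 z -1.8 | T u 0.02 v -0.00 z -0.03 op 0.232 yaw -18.15
```

Emit:
{"method": "drive_tool", "body": {"plan": [0.5, -0.11, -0.05, 0, 1, 0.95, -0.31, 0, 0, 1, 1.2, -0.39, 0, 0, 1, 1.2, -0.39, 0, 0, 1, 1.2, -0.39, -0.05, 0, 1, 1.1, -0.36, -0.05, 0, 1, 0.7, -0.23, -0.05, 0, 1, 0.4, -0.13, 0, 0, 1, 0, 0, 0, 0, 1, 0, 0, 0, 0, 1]}}

```text
t: 30.28
tool_pos: [0.4939, 0.2622, 0.0592]
tool_rot: [[-0.951, 0.31, -0.001], [0.31, 0.951, -0.0], [0.001, -0.0, -1.0]]
force: [0.6, -0.1, -0.9]
opening: 0.234
```

```bash
python3 st.py
```

```text
t 30.28  tip_u(in from face) 59.1  v -35.2  zb 44.2 mm | F u 0.6 v 0.0 z -0.9 | T u -0.01 v -0.03 z 0.01 op 0.234 yaw -18.08
```

Emit:
{"method": "drive_tool", "body": {"plan": [0.3, -0.08, -0.03, 0, 1, 0.28, -0.09, 0, 0, 1, 0, 0, 0, 0, 1, 0, 0, 0, 0, 1]}}

```text
t: 30.62
tool_pos: [0.4999, 0.2606, 0.0591]
tool_rot: [[-0.951, 0.31, 0.0], [0.31, 0.951, 0.0], [0.0, 0.0, -1.0]]
force: [0.5, -0.4, -1.3]
opening: 0.231
```

```bash
python3 st.py
```

```text
t 30.62  tip_u(in from face) 65.2  v -34.8  zb 44.1 mm | F u 0.6 v -0.3 z -1.3 | T u -0.00 v -0.08 z 0.02 op 0.231 yaw -18.06
```

Emit:
{"method": "drive_tool", "body": {"plan": [0.19, -0.06, 0, 0, 1, 0, 0, 0, 0, 1]}}

```text
t: 30.78
tool_pos: [0.5014, 0.2602, 0.059]
tool_rot: [[-0.951, 0.31, -0.001], [0.31, 0.951, 0.0], [0.001, 0.0, -1.0]]
force: [-1.3, 0.2, -1.1]
opening: 0.232
```

```bash
python3 st.py
```

```text
t 30.78  tip_u(in from face) 66.8  v -34.7  zb 44.0 mm | F u -1.3 v -0.2 z -1.1 | T u 0.05 v 0.23 z 0.03 op 0.232 yaw -18.05
```

Emit:
{"method": "drive_tool", "body": {"plan": [0.19, -0.06, 0, 0, 1, 0, 0, 0, 0, 1]}}

```text
t: 30.95
tool_pos: [0.5018, 0.2601, 0.059]
tool_rot: [[-0.951, 0.31, -0.004], [0.31, 0.951, 0.001], [0.004, -0.001, -1.0]]
force: [-5.8, 1.9, 2.5]
opening: 0.227
```

```bash
python3 st.py
```

```text
t 30.95  tip_u(in from face) 67.2  v -34.7  zb 44.0 mm | F u -6.1 v 0.0 z 2.5 | T u -0.01 v 0.90 z -0.03 op 0.227 yaw -18.04
```

Emit:
{"method": "drive_tool", "body": {"plan": [0.19, -0.06, 0.05, 0, 1, 0.14, -0.05, 0.05, 0, 1, 0, 0, 0, 0, 1]}}

```text
t: 31.2
tool_pos: [0.5023, 0.2599, 0.0591]
tool_rot: [[-0.951, 0.308, -0.009], [0.308, 0.951, 0.001], [0.009, -0.002, -1.0]]
force: [-9.7, 2.5, 2.2]
opening: 0.233
```

```bash
python3 st.py
```

```text
t 31.20  tip_u(in from face) 67.8  v -34.8  zb 44.1 mm | F u -10.0 v -0.6 z 2.2 | T u 0.02 v 1.67 z -0.03 op 0.233 yaw -17.97
```

Emit:
{"method": "drive_tool", "body": {"plan": [0.14, -0.05, 0.03, 0, 1, 0.14, -0.05, 0.03, 0, 1, 0, 0, 0, 0, 1]}}

```text
t: 31.45
tool_pos: [0.5036, 0.2594, 0.0593]
tool_rot: [[-0.951, 0.308, -0.012], [0.308, 0.951, 0.001], [0.012, -0.003, -1.0]]
force: [-12.1, 4.4, 2.8]
opening: 0.227
```

```bash
python3 st.py
```

```text
t 31.45  tip_u(in from face) 69.2  v -34.8  zb 44.3 mm | F u -12.9 v 0.4 z 2.8 | T u 0.04 v 2.08 z -0.05 op 0.227 yaw -17.92
```

Emit:
{"method": "drive_tool", "body": {"plan": [0.14, -0.05, 0.02, 0, 1, 0.14, -0.05, 0.02, 0, 1, 0, 0, 0, 0, 1]}}

```text
t: 31.7
tool_pos: [0.5055, 0.2588, 0.0594]
tool_rot: [[-0.952, 0.307, -0.014], [0.307, 0.952, 0.001], [0.013, -0.004, -1.0]]
force: [-12.5, 3.8, 2.0]
opening: 0.23
```

```bash
python3 st.py
```

```text
t 31.70  tip_u(in from face) 71.2  v -34.8  zb 44.4 mm | F u -13.0 v -0.3 z 2.0 | T u 0.11 v 2.41 z -0.01 op 0.230 yaw -17.89
```

Emit:
{"method": "drive_tool", "body": {"plan": [0.14, -0.05, 0.02, 0, 1, 0.14, -0.05, 0.02, 0, 1, 0, 0, 0, 0, 1]}}

```text
t: 31.95
tool_pos: [0.5075, 0.2581, 0.0596]
tool_rot: [[-0.952, 0.307, -0.015], [0.307, 0.952, 0.001], [0.015, -0.004, -1.0]]
force: [-14.8, 4.9, 2.1]
opening: 0.237
```

```bash
python3 st.py
```

```text
t 31.95  tip_u(in from face) 73.3  v -34.9  zb 44.6 mm | F u -15.6 v 0.1 z 2.1 | T u 0.06 v 2.69 z 0.00 op 0.237 yaw -17.87
```

```bash
python3 look.py 12; python3 ht.py 12 1.5
```

```text
32.05 [0.50748243 0.25805693 0.05956414] [-15.40256713   5.60608027   2.44757084] [ 0.85448052  2.4698517  -0.01824847]
BL dpx [-0.45 -3.08] px/mm [ 0.02  -0.328] rise mm 9.3
FL dpx [0.35 0.72] px/mm [ 0.006 -0.33 ] rise mm -2.1
FR dpx [-0.48 -1.41] px/mm [ 0.019 -0.351] rise mm 3.9
BR dpx [-0.78 -2.45] px/mm [ 0.036 -0.348] rise mm 6.7
```

Emit:
{"method": "drive_tool", "body": {"plan": [-0.48, 0.16, 0, 0, 1, -0.95, 0.31, 0, 0, 1, -1.33, 0.43, 0, 0, 1, -1.33, 0.43, 0, 0, 1, -1.33, 0.43, 0, 0, 1, -1.33, 0.43, 0, 0, 1, -1.33, 0.43, 0, 0, 1, -0.82, 0.27, 0, 0, 1, -0.4, 0.13, 0, 0, 1, 0, 0, 0, 0, 1]}}

```text
t: 32.88
tool_pos: [0.4213, 0.2862, 0.0615]
tool_rot: [[-0.951, 0.308, -0.0], [0.308, 0.951, 0.0], [0.0, 0.0, -1.0]]
force: [-0.0, -0.2, -1.7]
opening: 0.232
```

Emit:
{"method": "drive_tool", "body": {"plan": [0.3, 1, 0, 0, 1, 0.6, 1.83, 0, 0, 1, 0.6, 1.83, 0, 0, 1, 0.5, 1.5, 0, 0, 1, 0.22, 0.7, 0, 0, 1, 0, 0, 0, 0, 1, 0, 0, 0, 0, 1]}}

```text
t: 33.47
tool_pos: [0.445, 0.3535, 0.0611]
tool_rot: [[-0.951, 0.311, -0.0], [0.311, 0.951, -0.001], [-0.0, -0.001, -1.0]]
force: [0.6, -0.2, -2.9]
opening: 0.234
```

```bash
python3 st.py
```

```text
t 33.47  tip_u(in from face) -15.7  v 36.6  zb 46.1 mm | F u 0.6 v -0.1 z -2.9 | T u -0.04 v 0.09 z 0.01 op 0.234 yaw -18.09
```

Emit:
{"method": "drive_tool", "body": {"plan": [0.49, -0.12, -0.05, 0, 1, 0.95, -0.31, 0, 0, 1, 1.3, -0.42, 0, 0, 1, 1.3, -0.42, 0, 0, 1, 1.3, -0.42, -0.05, 0, 1, 1.1, -0.36, -0.1, 0, 1, 0.8, -0.26, -0.05, 0, 1, 0.4, -0.13, 0, 0, 1, 0, 0, 0, 0, 1, 0, 0, 0, 0, 1]}}

```text
t: 34.3
tool_pos: [0.5208, 0.3297, 0.0587]
tool_rot: [[-0.951, 0.31, -0.001], [0.31, 0.951, 0.0], [0.001, -0.0, -1.0]]
force: [0.9, -0.7, -1.6]
opening: 0.232
```

```bash
python3 st.py
```

```text
t 34.30  tip_u(in from face) 63.8  v 37.3  zb 43.7 mm | F u 1.0 v -0.4 z -1.6 | T u -0.01 v 0.03 z 0.00 op 0.232 yaw -18.08
```

Emit:
{"method": "drive_tool", "body": {"plan": [0.29, -0.09, 0, 0, 1, 0.28, -0.09, 0, 0, 1, 0, 0, 0, 0, 1]}}

```text
t: 34.55
tool_pos: [0.527, 0.3279, 0.0591]
tool_rot: [[-0.951, 0.31, 0.001], [0.31, 0.951, 0.0], [-0.001, 0.0, -1.0]]
force: [0.2, -0.3, -2.4]
opening: 0.225
```

```bash
python3 st.py
```

```text
t 34.55  tip_u(in from face) 70.3  v 37.6  zb 44.1 mm | F u 0.3 v -0.2 z -2.4 | T u -0.02 v 0.08 z -0.00 op 0.225 yaw -18.05
```

Emit:
{"method": "drive_tool", "body": {"plan": [0.19, -0.06, 0, 0, 1, 0, 0, 0, 0, 1]}}

```text
t: 34.72
tool_pos: [0.5287, 0.3272, 0.059]
tool_rot: [[-0.951, 0.31, 0.0], [0.31, 0.951, 0.0], [-0.0, 0.0, -1.0]]
force: [0.5, 0.4, -1.6]
opening: 0.232
```

```bash
python3 st.py
```

```text
t 34.72  tip_u(in from face) 72.1  v 37.4  zb 44.0 mm | F u 0.3 v 0.5 z -1.6 | T u 0.02 v 0.02 z 0.02 op 0.232 yaw -18.07
```

Emit:
{"method": "drive_tool", "body": {"plan": [0.19, -0.06, 0, 0, 1, 0, 0, 0, 0, 1]}}

```text
t: 34.88
tool_pos: [0.5301, 0.3269, 0.0588]
tool_rot: [[-0.951, 0.31, -0.001], [0.31, 0.951, 0.0], [0.001, -0.0, -1.0]]
force: [-1.0, 0.5, -1.9]
opening: 0.232
```

```bash
python3 st.py
```

```text
t 34.88  tip_u(in from face) 73.5  v 37.5  zb 43.8 mm | F u -1.1 v 0.1 z -1.9 | T u -0.05 v 0.21 z 0.02 op 0.232 yaw -18.05
```

Emit:
{"method": "drive_tool", "body": {"plan": [0.19, -0.06, 0.03, 0, 1, 0.19, -0.06, 0.05, 0, 1, 0, 0, 0, 0, 1]}}

```text
t: 35.13
tool_pos: [0.5307, 0.3266, 0.0589]
tool_rot: [[-0.951, 0.309, -0.007], [0.309, 0.951, 0.0], [0.007, -0.002, -1.0]]
force: [-7.6, 1.5, -0.9]
opening: 0.228
```

```bash
python3 st.py
```

```text
t 35.13  tip_u(in from face) 74.2  v 37.5  zb 43.9 mm | F u -7.7 v -0.9 z -0.9 | T u -0.08 v 1.26 z -0.13 op 0.228 yaw -18.00
```

Emit:
{"method": "drive_tool", "body": {"plan": [0.14, -0.05, 0.03, 0, 1, 0.14, -0.05, 0.03, 0, 1, 0, 0, 0, 0, 1]}}

```text
t: 35.38
tool_pos: [0.5313, 0.3265, 0.059]
tool_rot: [[-0.951, 0.308, -0.011], [0.308, 0.951, 0.0], [0.011, -0.003, -1.0]]
force: [-11.4, 3.9, 0.7]
opening: 0.229
```

```bash
python3 st.py
```

```text
t 35.38  tip_u(in from face) 74.8  v 37.5  zb 44.0 mm | F u -12.1 v 0.2 z 0.7 | T u -0.16 v 1.95 z -0.08 op 0.229 yaw -17.94
```

Emit:
{"method": "drive_tool", "body": {"plan": [0.14, -0.05, 0.02, 0, 1, 0.1, -0.03, 0.01, 0, 1, 0, 0, 0, 0, 1]}}

```text
t: 35.63
tool_pos: [0.5325, 0.3263, 0.0591]
tool_rot: [[-0.951, 0.307, -0.013], [0.307, 0.952, 0.001], [0.013, -0.004, -1.0]]
force: [-13.0, 3.2, 0.9]
opening: 0.232
```

```bash
python3 st.py
```

```text
t 35.63  tip_u(in from face) 76.0  v 37.7  zb 44.1 mm | F u -13.3 v -1.0 z 0.9 | T u -0.16 v 2.40 z -0.13 op 0.232 yaw -17.90
```

Emit:
{"method": "drive_tool", "body": {"plan": [0.12, -0.04, 0.01, 0, 1, 0, 0, 0, 0, 1, 0, 0, 0, 0, 1]}}

```text
t: 35.88
tool_pos: [0.5333, 0.3261, 0.0591]
tool_rot: [[-0.952, 0.307, -0.014], [0.307, 0.952, 0.001], [0.014, -0.004, -1.0]]
force: [-14.0, 3.3, 1.3]
opening: 0.227
```

```bash
python3 st.py
```

```text
t 35.88  tip_u(in from face) 76.8  v 37.7  zb 44.1 mm | F u -14.3 v -1.2 z 1.3 | T u -0.09 v 2.48 z -0.09 op 0.227 yaw -17.89
```

Emit:
{"method": "drive_tool", "body": {"plan": [-0.48, 0.16, 0, 0, 1, -0.95, 0.31, 0, 0, 1, -1.33, 0.43, 0, 0, 1, -1.33, 0.43, 0, 0, 1, -1.33, 0.43, 0, 0, 1, -1.33, 0.43, 0, 0, 1, -1.33, 0.43, 0, 0, 1, -1.2, 0.39, 0, 0, 1, -0.8, 0.26, 0, 0, 1, 0, 0, 0, 0, 1]}}

```text
t: 36.72
tool_pos: [0.4372, 0.3573, 0.0606]
tool_rot: [[-0.952, 0.307, -0.002], [0.307, 0.952, 0.0], [0.002, -0.0, -1.0]]
force: [0.2, -0.3, -1.9]
opening: 0.235
```

```bash
python3 st.py; python3 look.py 13; python3 ht.py 13 1.8
```

```text
t 36.72  tip_u(in from face) -24.2  v 37.8  zb 45.6 mm | F u 0.3 v -0.2 z -1.9 | T u 0.00 v 0.11 z 0.01 op 0.235 yaw -17.89
36.8167 [0.44007636 0.35611422 0.06090573] [ 0.18667618 -0.22127636 -1.25860447] [-0.0113033  -0.01155237  0.04014932]
BL dpx [ 0.11 -2.82] px/mm [ 0.02  -0.328] rise mm 8.6
FL dpx [-0.12 -1.4 ] px/mm [ 0.006 -0.33 ] rise mm 4.2
FR dpx [-0.53 -1.58] px/mm [ 0.019 -0.351] rise mm 4.4
BR dpx [-0.64 -2.46] px/mm [ 0.036 -0.348] rise mm 6.8
```

View pics/s13.png

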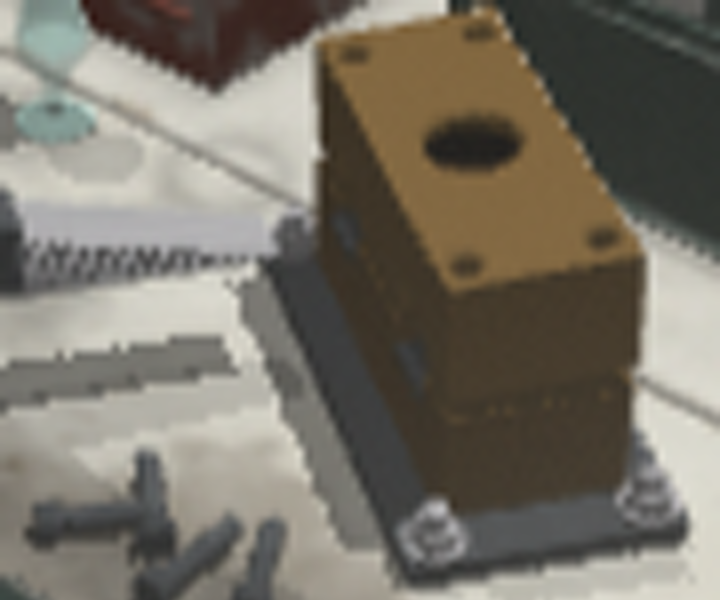

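View pics/t13.png

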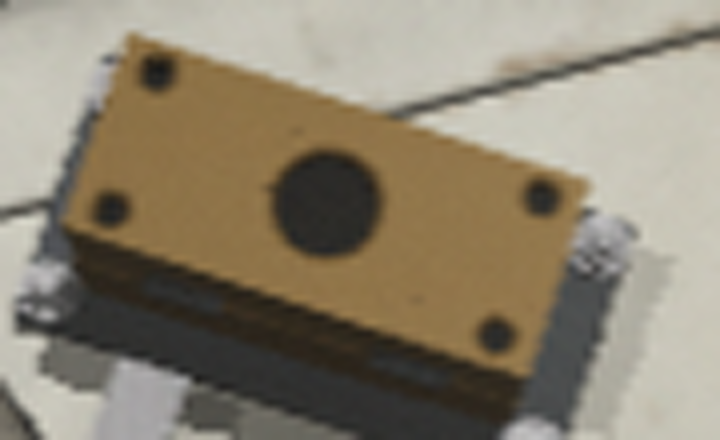

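```bash
cat > pose.py <<'E'
from lines import *
import sys
from scipy.spatial.transform import Rotation as Ro
n=sys.argv[1];ds=float(sys.argv[2]);dt=float(sys.argv[3]) if len(sys.argv)>3 else 0
S=lambda a:full(a,6,(240,150));T=lambda a:full(a,8,(210,125))
CS=[S(a) for a in((287,83),(150,100),(245,290),(393,265))];CT=[T(a) for a in((172,80),(108,270),(572,416),(630,225))]
def load(f): return cv2.imread(f)
s0,t0=load('pics/side0.png'),load('pics/top0.png');s1,t1=load(f'pics/s{n}f.png'),load(f'pics/t{n}f.png')
th=np.radians(-18);B=np.array([[np.cos(th),-np.sin(th),0],[np.sin(th),np.cos(th),0],[0,0,1]]);m=np.array([.596,.266,.05])
x,y,z=.03,.07,.042
L=np.array([(x,y,z),(-x,y,z),(-x,-y,z),(x,-y,z)])
def W(p,l): # p: dx,dy,dz mm, rx,ry,rz deg, in mould frame about origin (underside centre)
    return (Ro.from_euler('xyz',p[3:],degrees=True).apply(l)+np.array(p[:3])*1e-3)@B.T+m
P0=np.zeros(6)
guess=np.array([0,0,ds/.33,0,0,0])
def obs(im0,im1,view,C,r):
    d=proj(view,W(guess,L))-proj(view,W(P0,L))
    a=np.array(quad(im0,C,r=r));b=np.array(quad(im1,[c+e for c,e in zip(C,d)],r=r))
    b=np.array(quad(im1,list(b),r=min(r,1.5)));return b-a
oS=obs(s0,s1,'side',CS,2.0);oT=obs(t0,t1,'top',CT,1.2)
def res(p,w=1):
    return np.r_[(proj('side',W(p,L))-proj('side',W(P0,L))-oS).ravel(),(proj('top',W(p,L))-proj('top',W(P0,L))-oT).ravel()]
q=least_squares(res,P0,loss='soft_l1',f_scale=.3)
print('d mm',np.round(q.x[:3],2),'rot deg (x: left up, y: front up, z)',np.round(q.x[3:],2))
print('left end %.1f right end %.1f back-front %.1f'%(q.x[2]+70*np.sin(np.radians(q.x[3])),q.x[2]-70*np.sin(np.radians(q.x[3])),-60*np.sin(np.radians(q.x[4]))))
print('res',np.round(q.fun.reshape(-1,2),2).tolist())
E
for a in "6 .4" "8 .7" "10 1.1" "11 1.3" "13 1.9"; do echo == $a; python3 pose.py $a; done
```

```text
== 6 .4
d mm [-0.49 -0.44  0.99] rot deg (x: left up, y: front up, z) [-0.5  -0.07  0.31]
left end 0.4 right end 1.6 back-front 0.1
res [[-0.94, 0.18], [-0.01, -0.22], [0.22, 0.17], [0.84, -0.42], [0.24, 0.18], [1.19, -1.75], [-0.47, 2.14], [-1.48, 0.05]]
== 8 .7
d mm [ 1.11 -0.53  2.52] rot deg (x: left up, y: front up, z) [ 0.34 -2.41 -0.34]
left end 2.9 right end 2.1 back-front 2.5
res [[-0.54, 0.14], [0.12, -0.15], [0.01, 0.21], [0.62, -0.25], [0.78, 0.39], [-2.22, -1.19], [0.04, 0.58], [-0.11, -0.1]]
== 10 1.1
d mm [ 0.48 -0.2   3.44] rot deg (x: left up, y: front up, z) [-0.52 -1.81 -0.22]
left end 2.8 right end 4.1 back-front 1.9
res [[-0.23, 0.03], [-0.14, -0.03], [0.11, 0.03], [0.61, -0.1], [0.52, 0.11], [0.09, -0.38], [-0.17, 0.26], [-0.39, 0.04]]
== 11 1.3
d mm [ 1.07 -1.56  5.3 ] rot deg (x: left up, y: front up, z) [ 0.24 -3.64 -1.2 ]
left end 5.6 right end 5.0 back-front 3.8
res [[-0.08, 0.17], [0.52, -0.11], [-0.34, 0.08], [0.26, -0.07], [-2.02, -0.74], [-0.2, 2.76], [0.08, -0.25], [0.74, 0.51]]
== 13 1.9
d mm [ 1.17 -0.17  6.66] rot deg (x: left up, y: front up, z) [ 0.04 -3.34 -0.36]
left end 6.7 right end 6.6 back-front 3.5
res [[-0.08, 0.27], [-0.18, -0.19], [0.09, 0.22], [0.22, -0.37], [0.62, -0.02], [-0.15, -0.19], [0.11, 0.23], [-0.65, 0.04]]
```

```bash
python3 - <<'E'
from lines import *
a=cv2.imread('pics/side0.png')[:,:,::-1];b=cv2.imread('pics/s13f.png')[:,:,::-1]
o=[cv2.resize(i[180:222,274:312],None,fx=10,fy=10,interpolation=cv2.INTER_CUBIC) for i in(a,b)]
o=np.hstack(o);o=cv2.convertScaleAbs(o,alpha=1.8,beta=10);cv2.imwrite('pics/cmp.png',o[:,:,::-1])
E
```

```text
(no output)
```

View pics/cmp.png

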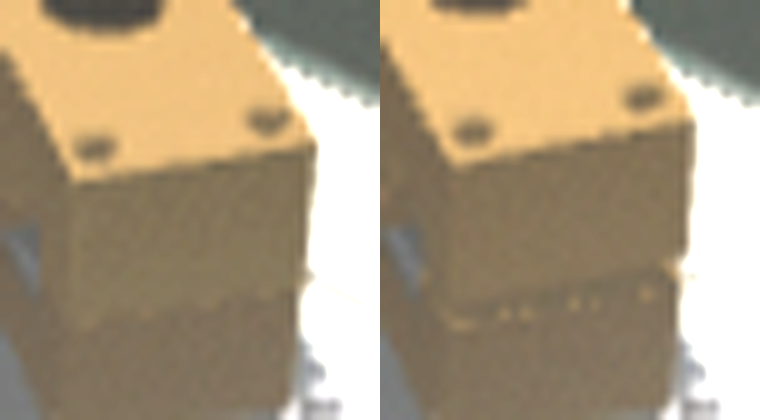

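Emit:
{"method": "drive_tool", "body": {"plan": [0, 0, 1.5, 0, 1, 0, 0, 1.5, 0, 1, -0.28, -0.87, 1, 0, 1, -0.28, -0.87, 0.55, 0, 1, -0.28, -0.87, 0, 0, 1, -0.28, -0.87, 0, 0, 1, 0, 0, 0, 0, 1, 0, 0, 0, 0, 1]}}

```text
t: 37.48
tool_pos: [0.4284, 0.32, 0.1056]
tool_rot: [[-0.95, 0.312, -0.001], [0.312, 0.95, -0.001], [0.001, -0.001, -1.0]]
force: [1.0, 0.1, -2.3]
opening: 0.233
```

```bash
python3 st.py
```

```text
t 37.48  tip_u(in from face) -21.1  v -0.5  zb 90.6 mm | F u 0.9 v 0.4 z -2.3 | T u 0.04 v 0.05 z -0.01 op 0.233 yaw -18.16
```

Emit:
{"method": "drive_tool", "body": {"plan": [0.48, -0.15, 0, 0, 1, 0.67, -0.22, 0, 0, 1, 0.48, -0.15, 0, 0, 1, 0.1, -0.03, 0, 0, 1, 0, 0, 0, 0, 1, 0, 0, 0, 0, 1]}}

```text
t: 37.98
tool_pos: [0.4461, 0.3156, 0.1061]
tool_rot: [[-0.951, 0.31, -0.0], [0.31, 0.951, -0.0], [0.0, -0.0, -1.0]]
force: [-0.4, -0.3, -2.5]
opening: 0.234
```

```bash
python3 st.py; python3 look.py 14
```

```text
t 37.98  tip_u(in from face) -2.9  v 0.9  zb 91.1 mm | F u -0.3 v -0.4 z -2.5 | T u -0.04 v 0.04 z -0.01 op 0.234 yaw -18.09
38.0833 [0.44577053 0.31580026 0.10613504] [ 0.51418606 -1.09207735 -2.91119803] [ 0.04853047  0.05985619 -0.01525446]
```

View pics/s14.png

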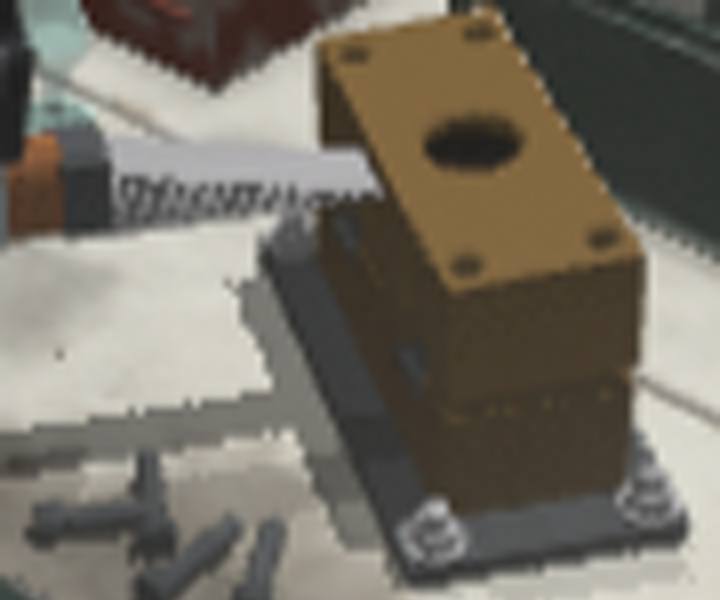

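Emit:
{"method": "drive_tool", "body": {"plan": [0.14, -0.05, 0, 0, 1, 0.14, -0.04, 0, 0, 1, 0, 0, 0, 0, 1]}}

```text
t: 38.33
tool_pos: [0.4484, 0.315, 0.1062]
tool_rot: [[-0.951, 0.31, -0.001], [0.31, 0.951, 0.0], [0.001, 0.0, -1.0]]
force: [-0.6, 0.6, -1.0]
opening: 0.227
```

```bash
python3 st.py
```

```text
t 38.33  tip_u(in from face) -0.5  v 1.0  zb 91.2 mm | F u -0.7 v 0.4 z -1.0 | T u 0.05 v 0.31 z 0.02 op 0.227 yaw -18.06
```

Emit:
{"method": "drive_tool", "body": {"plan": [0.1, -0.03, 0, 0, 1, 0, 0, 0, 0, 1]}}

```text
t: 38.5
tool_pos: [0.4491, 0.3148, 0.1062]
tool_rot: [[-0.951, 0.31, -0.001], [0.31, 0.951, 0.0], [0.001, -0.0, -1.0]]
force: [-3.1, 1.0, -0.8]
opening: 0.236
```

```bash
python3 st.py
```

```text
t 38.50  tip_u(in from face) 0.3  v 1.0  zb 91.2 mm | F u -3.3 v 0.0 z -0.8 | T u 0.00 v 0.62 z -0.01 op 0.236 yaw -18.05
```

Emit:
{"method": "drive_tool", "body": {"plan": [0.1, -0.03, 0, 0, 1, 0, 0, 0, 0, 1]}}

```text
t: 38.67
tool_pos: [0.4496, 0.3147, 0.1061]
tool_rot: [[-0.951, 0.31, -0.002], [0.31, 0.951, 0.0], [0.002, -0.0, -1.0]]
force: [-4.3, 2.7, -0.0]
opening: 0.231
```

```bash
python3 st.py
```

```text
t 38.67  tip_u(in from face) 0.7  v 1.1  zb 91.1 mm | F u -5.0 v 1.2 z -0.0 | T u 0.06 v 0.94 z 0.02 op 0.231 yaw -18.04
```

Emit:
{"method": "drive_tool", "body": {"plan": [0.1, -0.03, 0, 0, 1, 0.1, -0.03, 0, 0, 1, 0, 0, 0, 0, 1]}}

```text
t: 38.92
tool_pos: [0.4499, 0.3146, 0.1058]
tool_rot: [[-0.951, 0.309, -0.006], [0.309, 0.951, 0.0], [0.005, -0.001, -1.0]]
force: [-8.0, 3.3, 0.6]
opening: 0.229
```

```bash
python3 st.py
```

```text
t 38.92  tip_u(in from face) 1.0  v 1.1  zb 90.8 mm | F u -8.7 v 0.6 z 0.6 | T u -0.02 v 1.61 z -0.05 op 0.229 yaw -18.00
```

Emit:
{"method": "drive_tool", "body": {"plan": [0.1, -0.03, 0, 0, 1, 0, 0, 0, 0, 1]}}

```text
t: 39.08
tool_pos: [0.4499, 0.3146, 0.1057]
tool_rot: [[-0.951, 0.309, -0.007], [0.309, 0.951, 0.0], [0.007, -0.002, -1.0]]
force: [-10.3, 2.7, 2.4]
opening: 0.231
```

```bash
python3 st.py; python3 look.py 15; python3 pose.py 15 1.9
```

```text
t 39.08  tip_u(in from face) 1.0  v 1.1  zb 90.7 mm | F u -10.7 v -0.6 z 2.4 | T u -0.18 v 1.88 z -0.11 op 0.231 yaw -17.98
39.1833 [0.44991499 0.31459796 0.10569312] [-10.15201515   2.24887693   1.83548518] [ 0.45303645  1.88202947 -0.0386391 ]
d mm [-0.01 -0.11  5.93] rot deg (x: left up, y: front up, z) [-0.06  1.48 -0.37]
left end 5.9 right end 6.0 back-front -1.6
res [[-0.53, 0.19], [0.25, -0.24], [0.13, 0.13], [0.13, -0.25], [0.05, -0.02], [0.37, -0.0], [-0.26, 0.16], [-0.17, 0.06]]
```

Emit:
{"method": "drive_tool", "body": {"plan": [-0.48, 0.15, 0, 0, 1, -0.95, 0.31, 0, 0, 1, -1.3, 0.42, 0, 0, 1, -1.3, 0.42, 0, 0, 1, -0.95, 0.31, 0, 0, 1, -0.48, 0.15, 0, 0, 1, 0, 0, 0, 0, 1]}}

```text
t: 39.77
tool_pos: [0.3983, 0.3314, 0.1063]
tool_rot: [[-0.951, 0.309, 0.0], [0.309, 0.951, 0.0], [0.0, 0.0, -1.0]]
force: [-0.8, 0.2, -2.1]
opening: 0.23
```

```bash
python3 st.py; python3 look.py 16; python3 pose.py 16 1.9
```

```text
t 39.77  tip_u(in from face) -53.2  v 1.1  zb 91.3 mm | F u -0.8 v -0.1 z -2.1 | T u -0.01 v 0.08 z 0.04 op 0.230 yaw -17.97
39.8667 [0.39992858 0.33075139 0.10645918] [ 0.36165857 -0.21373432 -2.15873124] [-0.03614511  0.06002077  0.00930864]
d mm [ 0.27 -0.06  5.97] rot deg (x: left up, y: front up, z) [ 0.04  0.87 -0.14]
left end 6.0 right end 5.9 back-front -0.9
res [[-0.54, 0.28], [-0.07, -0.26], [0.15, 0.21], [0.26, -0.38], [0.23, 0.01], [0.23, -0.22], [-0.38, 0.18], [-0.14, 0.06]]
```

View pics/s16.png

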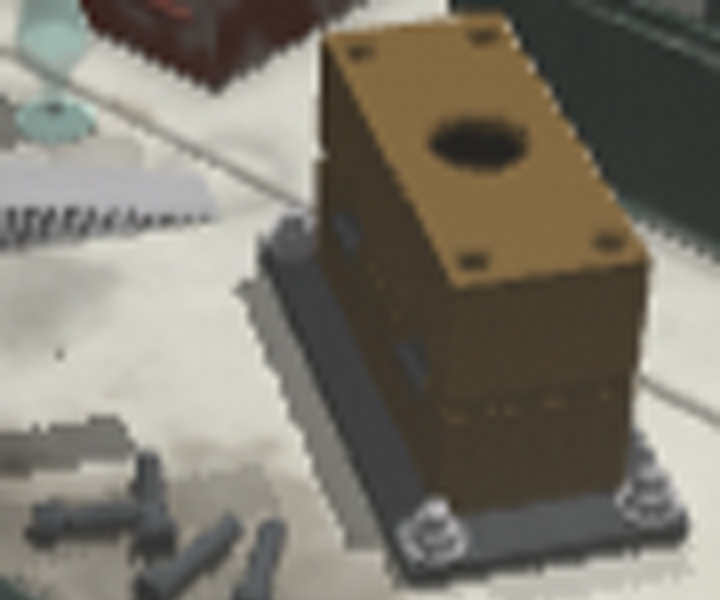

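```bash
cat > holes.py <<'E'
import sys
sys.argv=[sys.argv[0],sys.argv[1],sys.argv[2]]
exec(open('pose.py').read().split("oS=obs")[0])
def cen(im,uv,r):
    g=255-im.min(axis=2).astype(np.float32);x,y=np.round(uv).astype(int);w=g[y-r:y+r+1,x-r:x+r+1];b=np.percentile(w,40);w=np.clip(w-b-.25*(w.max()-b),0,None)
    yy,xx=np.mgrid[y-r:y+r+1,x-r:x+r+1];return np.array([(w*xx).sum(),(w*yy).sum()])/w.sum()
H0={'top':[T(a) for a in((198,115),(153,250),(537,375),(580,239),(367,245))],'side':[S(a) for a in((271,98),(177,110),(261,268),(365,252),(265,180))]}
rr={'top':[3]*4+[9],'side':[2]*4+[8]}
# local coords of holes from initial images
LH=[];O={}
for v,im0,im1 in(('side',s0,s1),('top',t0,t1)):
    c0=[cen(im0,u,r) for u,r in zip(H0[v],rr[v])];c0=[cen(im0,u,r) for u,r in zip(c0,rr[v])]
    l=[(B.T@(back(v,c,.0925)-m-[0,0,.0425])) for c in c0]
    sh=[proj(v,W(guess,np.array([q+[0,0,.042]])))[0]-proj(v,W(P0,np.array([q+[0,0,.042]])))[0] for q in l]
    c1=[cen(im1,c+d,r) for c,d,r in zip(c0,sh,rr[v])];c1=[cen(im1,c,r) for c,r in zip(c1,rr[v])]
    O[v]=(np.array(l)+[0,0,.042],np.array(c1)-c0)
def res(p): return np.concatenate([((proj(v,W(p,O[v][0]))-proj(v,W(P0,O[v][0]))-O[v][1])).ravel() for v in O])
q=least_squares(res,P0,loss='soft_l1',f_scale=.3)
print('holes d',np.round(q.x,2),'L %.1f R %.1f'%(q.x[2]+70*np.sin(np.radians(q.x[3])),q.x[2]-70*np.sin(np.radians(q.x[3]))));print(np.round(q.fun.reshape(-1,2),2).tolist())
print(np.round(O['side'][0]*1e3,0).tolist())
E
python3 holes.py 10 1.1; python3 holes.py 13 1.9;python3 holes.py 16 1.9
```

```text
holes d [ 1.47 -0.05  3.91 -0.24 -3.33  0.03] L 3.6 R 4.2
[[-0.43, 0.18], [0.05, -0.1], [-0.05, 0.11], [0.0, -0.11], [-0.17, 0.03], [-0.02, -0.16], [0.08, -0.16], [0.15, 0.02], [0.01, -0.05], [-0.02, -0.02]]
[[21.0, 55.0, 42.0], [-21.0, 55.0, 42.0], [-21.0, -61.0, 42.0], [21.0, -60.0, 42.0], [-0.0, -3.0, 42.0]]
holes d [ 0.3   0.24  6.12  0.41 -2.03  0.16] L 6.6 R 5.6
[[-0.01, -0.02], [-0.04, -0.03], [-0.1, 0.03], [0.11, -0.07], [-0.12, 0.12], [-0.05, 0.16], [0.16, -0.29], [0.08, -0.04], [0.05, 0.04], [-0.18, -0.06]]
[[21.0, 55.0, 42.0], [-21.0, 55.0, 42.0], [-21.0, -61.0, 42.0], [21.0, -60.0, 42.0], [-0.0, -3.0, 42.0]]
holes d [ 0.11 -0.04  5.58 -0.12  0.53  0.06] L 5.4 R 5.7
[[0.06, -0.04], [0.27, -0.02], [-0.29, 0.05], [0.1, -0.04], [-0.09, 0.02], [-0.07, 0.16], [0.14, -0.09], [0.2, -0.17], [-0.11, -0.02], [-0.16, 0.18]]
[[21.0, 55.0, 42.0], [-21.0, 55.0, 42.0], [-21.0, -61.0, 42.0], [21.0, -60.0, 42.0], [-0.0, -3.0, 42.0]]
```

Emit:
{"method": "drive_tool", "body": {"plan": [-0.28, -0.86, -1, 0, 1, -0.28, -0.86, -1.5, 0, 1, -0.28, -0.86, -1.2, 0, 1, -0.27, -0.85, -0.6, 0, 1, 0.6, -0.19, -0.25, 0, 1, 0.95, -0.31, 0, 0, 1, 0.95, -0.31, 0, 0, 1, 0.7, -0.23, 0, 0, 1, 0.32, -0.1, 0, 0, 1, 0, 0, 0, 0, 1]}}

```text
t: 40.7
tool_pos: [0.4253, 0.2851, 0.0613]
tool_rot: [[-0.95, 0.312, 0.002], [0.312, 0.95, 0.001], [-0.002, 0.001, -1.0]]
force: [-0.3, 0.3, -1.9]
opening: 0.234
```

```bash
python3 st.py
```

```text
t 40.70  tip_u(in from face) -13.2  v -34.6  zb 46.3 mm | F u -0.4 v 0.2 z -1.9 | T u 0.04 v 0.06 z -0.07 op 0.234 yaw -18.17
```

Emit:
{"method": "drive_tool", "body": {"plan": [0.48, -0.16, -0.05, 0, 1, 0.95, -0.31, 0, 0, 1, 1.3, -0.42, 0, 0, 1, 1.3, -0.42, -0.05, 0, 1, 1.3, -0.42, -0.05, 0, 1, 1.1, -0.36, -0.05, 0, 1, 0.8, -0.26, 0, 0, 1, 0.4, -0.13, 0, 0, 1, 0, 0, 0, 0, 1, 0, 0, 0, 0, 1]}}

```text
t: 41.53
tool_pos: [0.5001, 0.2602, 0.0589]
tool_rot: [[-0.951, 0.31, 0.001], [0.31, 0.951, 0.0], [-0.001, 0.0, -1.0]]
force: [0.8, 0.5, -0.0]
opening: 0.231
```

```bash
python3 st.py
```

```text
t 41.53  tip_u(in from face) 65.6  v -35.1  zb 43.9 mm | F u 0.6 v 0.7 z -0.0 | T u -0.07 v -0.28 z -0.07 op 0.231 yaw -18.09
```

Emit:
{"method": "drive_tool", "body": {"plan": [0.19, -0.06, 0, 0, 1, 0, 0, 0, 0, 1]}}

```text
t: 41.7
tool_pos: [0.5011, 0.2602, 0.0589]
tool_rot: [[-0.951, 0.31, -0.0], [0.31, 0.951, 0.001], [0.001, 0.0, -1.0]]
force: [-1.0, -0.3, -0.1]
opening: 0.232
```

```bash
python3 st.py
```

```text
t 41.70  tip_u(in from face) 66.5  v -34.8  zb 43.9 mm | F u -0.9 v -0.6 z -0.1 | T u -0.10 v -0.02 z 0.05 op 0.232 yaw -18.03
```

Emit:
{"method": "drive_tool", "body": {"plan": [0.19, -0.06, 0, 0, 1, 0, 0, 0, 0, 1]}}

```text
t: 41.87
tool_pos: [0.5034, 0.2596, 0.0589]
tool_rot: [[-0.951, 0.31, 0.0], [0.31, 0.951, 0.001], [-0.0, 0.001, -1.0]]
force: [-0.3, 0.6, 0.3]
opening: 0.234
```

```bash
python3 st.py
```

```text
t 41.87  tip_u(in from face) 68.9  v -34.7  zb 43.9 mm | F u -0.5 v 0.5 z 0.3 | T u 0.10 v 0.04 z 0.04 op 0.234 yaw -18.03
```

Emit:
{"method": "drive_tool", "body": {"plan": [0.19, -0.06, 0, 0, 1, 0, 0, 0, 0, 1]}}

```text
t: 42.03
tool_pos: [0.5056, 0.2588, 0.0589]
tool_rot: [[-0.951, 0.31, 0.001], [0.31, 0.951, 0.0], [-0.0, 0.001, -1.0]]
force: [-0.2, 0.7, -0.3]
opening: 0.23
```

```bash
python3 st.py
```

```text
t 42.03  tip_u(in from face) 71.3  v -34.8  zb 43.9 mm | F u -0.4 v 0.6 z -0.3 | T u 0.13 v 0.04 z 0.04 op 0.230 yaw -18.06
```

Emit:
{"method": "drive_tool", "body": {"plan": [0.19, -0.06, 0, 0, 1, 0, 0, 0, 0, 1]}}

```text
t: 42.2
tool_pos: [0.5066, 0.2585, 0.0589]
tool_rot: [[-0.951, 0.31, -0.002], [0.31, 0.951, 0.001], [0.002, 0.0, -1.0]]
force: [-3.7, 1.1, 5.2]
opening: 0.232
```

```bash
python3 st.py
```

```text
t 42.20  tip_u(in from face) 72.3  v -34.8  zb 43.9 mm | F u -3.9 v -0.0 z 5.2 | T u 0.02 v 0.62 z 0.03 op 0.232 yaw -18.06
```

Emit:
{"method": "drive_tool", "body": {"plan": [-0.48, 0.16, 0, 0, 1, -0.95, 0.31, 0, 0, 1, -1.3, 0.42, 0, 0, 1, -1.3, 0.42, 0, 0, 1, -1.3, 0.42, 0, 0, 1, -1.3, 0.42, 0, 0, 1, -1.2, 0.39, 0, 0, 1, -0.6, 0.2, 0, 0, 1, 0, 0, 0, 0, 1]}}

```text
t: 42.95
tool_pos: [0.4199, 0.2861, 0.0582]
tool_rot: [[-0.952, 0.307, -0.003], [0.307, 0.952, -0.0], [0.003, -0.001, -1.0]]
force: [0.1, 1.3, -2.5]
opening: 0.234
```

Emit:
{"method": "drive_tool", "body": {"plan": [0.3, 1, 0.1, 0, 1, 0.6, 1.83, 0.05, 0, 1, 0.6, 1.83, 0, 0, 1, 0.5, 1.5, 0, 0, 1, 0.22, 0.68, 0, 0, 1, 0, 0, 0, 0, 1, 0, 0, 0, 0, 1]}}

```text
t: 43.53
tool_pos: [0.4454, 0.3532, 0.0599]
tool_rot: [[-0.951, 0.311, -0.0], [0.311, 0.951, -0.001], [-0.0, -0.001, -1.0]]
force: [0.7, -1.1, -1.6]
opening: 0.229
```

```bash
python3 st.py; python3 look.py 17; python3 pose.py 17 1.8; python3 holes.py 17 1.8
```

```text
t 43.53  tip_u(in from face) -15.2  v 36.4  zb 44.9 mm | F u 1.0 v -0.9 z -1.6 | T u -0.09 v 0.05 z -0.00 op 0.229 yaw -18.09
43.6333 [0.44507828 0.3521281  0.05994984] [-0.68104048  0.57175668 -1.24300366] [-0.01099312 -0.00996617 -0.06777522]
d mm [ 0.7  -0.5   6.33] rot deg (x: left up, y: front up, z) [ 0.07  0.11 -0.12]
left end 6.4 right end 6.2 back-front -0.1
res [[-0.19, 0.27], [-0.05, -0.29], [0.12, 0.33], [0.25, -0.42], [0.91, 0.21], [-0.28, -0.3], [-0.12, 0.27], [-0.03, -0.05]]
holes d [ 0.63  0.21  5.4   0.19 -0.21  0.09] L 5.6 R 5.2
[[0.09, -0.13], [0.28, 0.02], [-0.44, -0.04], [0.19, 0.03], [-0.06, 0.07], [-0.05, 0.16], [0.11, -0.03], [0.21, -0.16], [-0.14, -0.02], [-0.17, 0.19]]
[[21.0, 55.0, 42.0], [-21.0, 55.0, 42.0], [-21.0, -61.0, 42.0], [21.0, -60.0, 42.0], [-0.0, -3.0, 42.0]]
```

Emit:
{"method": "drive_tool", "body": {"plan": [0.49, -0.12, 0, 0, 1, 0.95, -0.31, 0, 0, 1, 1.3, -0.42, 0, 0, 1, 1.3, -0.42, 0, 0, 1, 1.3, -0.42, -0.05, 0, 1, 1.1, -0.36, -0.05, 0, 1, 0.9, -0.29, -0.02, 0, 1, 0.6, -0.2, 0, 0, 1, 0, 0, 0, 0, 1, 0, 0, 0, 0, 1]}}

```text
t: 44.47
tool_pos: [0.5245, 0.3282, 0.0589]
tool_rot: [[-0.951, 0.311, -0.001], [0.311, 0.951, -0.0], [0.001, -0.0, -1.0]]
force: [-0.5, -0.3, -1.6]
opening: 0.231
```

```bash
python3 st.py
```

```text
t 44.47  tip_u(in from face) 67.8  v 37.1  zb 43.9 mm | F u -0.4 v -0.5 z -1.6 | T u -0.04 v 0.04 z 0.03 op 0.231 yaw -18.10
```

Emit:
{"method": "drive_tool", "body": {"plan": [0.29, -0.09, 0, 0, 1, 0, 0, 0, 0, 1]}}

```text
t: 44.63
tool_pos: [0.5272, 0.3279, 0.0591]
tool_rot: [[-0.951, 0.309, -0.0], [0.309, 0.951, 0.0], [0.0, 0.0, -1.0]]
force: [0.5, 0.4, -2.2]
opening: 0.234
```

```bash
python3 st.py
```

```text
t 44.63  tip_u(in from face) 70.5  v 37.6  zb 44.1 mm | F u 0.4 v 0.5 z -2.2 | T u -0.03 v 0.06 z 0.01 op 0.234 yaw -18.02
```

Emit:
{"method": "drive_tool", "body": {"plan": [0.19, -0.06, 0, 0, 1, 0, 0, 0, 0, 1]}}

```text
t: 44.8
tool_pos: [0.5293, 0.327, 0.0591]
tool_rot: [[-0.951, 0.31, 0.0], [0.31, 0.951, 0.0], [-0.0, 0.0, -1.0]]
force: [0.9, 0.8, -1.9]
opening: 0.231
```

```bash
python3 st.py
```

```text
t 44.80  tip_u(in from face) 72.7  v 37.4  zb 44.1 mm | F u 0.6 v 1.0 z -1.9 | T u 0.03 v 0.12 z -0.03 op 0.231 yaw -18.05
```

Emit:
{"method": "drive_tool", "body": {"plan": [0.1, -0.03, 0, 0, 1, 0, 0, 0, 0, 1]}}

```text
t: 44.97
tool_pos: [0.5302, 0.3266, 0.059]
tool_rot: [[-0.951, 0.31, -0.0], [0.31, 0.951, 0.0], [0.0, 0.0, -1.0]]
force: [0.7, -0.3, -2.7]
opening: 0.234
```

```bash
python3 st.py
```

```text
t 44.97  tip_u(in from face) 73.7  v 37.3  zb 44.0 mm | F u 0.8 v -0.0 z -2.7 | T u 0.07 v 0.12 z 0.03 op 0.234 yaw -18.06
```

Emit:
{"method": "drive_tool", "body": {"plan": [0.1, -0.03, 0, 0, 1, 0, 0, 0, 0, 1]}}

```text
t: 45.13
tool_pos: [0.531, 0.3264, 0.0589]
tool_rot: [[-0.951, 0.31, -0.001], [0.31, 0.951, 0.0], [0.001, -0.0, -1.0]]
force: [-0.1, 0.0, -2.7]
opening: 0.229
```

```bash
python3 st.py
```

```text
t 45.13  tip_u(in from face) 74.5  v 37.3  zb 43.9 mm | F u -0.1 v 0.0 z -2.7 | T u 0.01 v 0.21 z -0.03 op 0.229 yaw -18.06
```

Emit:
{"method": "drive_tool", "body": {"plan": [-0.48, 0.16, 0, 0, 1, -0.95, 0.31, 0, 0, 1, -1.3, 0.42, 0, 0, 1, -1.3, 0.42, 0, 0, 1, -1.3, 0.42, 0, 0, 1, -1.3, 0.42, 0, 0, 1, -1.3, 0.42, 0, 0, 1, -1.3, 0.42, 0, 0, 1, -1.2, 0.39, 0, 0, 1, -0.6, 0.2, 0.3, 0, 1]}}

```text
t: 45.97
tool_pos: [0.418, 0.3628, 0.0615]
tool_rot: [[-0.951, 0.308, -0.002], [0.308, 0.951, -0.001], [0.002, -0.001, -1.0]]
force: [-0.4, 0.2, -2.6]
opening: 0.227
```

Emit:
{"method": "drive_tool", "body": {"plan": [0, 0, 1, 0, 1, 0, 0, 2.5, 0, 1, 0, 0, 3, 0, 1, 0, 0, 2.5, 0, 1, 0, 0, 0, 0, 1]}}

```text
t: 46.38
tool_pos: [0.4254, 0.364, 0.1585]
tool_rot: [[-0.95, 0.312, 0.009], [0.312, 0.95, 0.009], [-0.006, 0.011, -1.0]]
force: [1.8, 0.0, -1.6]
opening: 0.23
```

```bash
python3 st.py; python3 look.py 18; python3 pose.py 18 1.8; python3 holes.py 18 1.8;python3 -c "
from h import *
print(telemetry.state()['tool_pos'])"
```

```text
t 46.38  tip_u(in from face) -37.5  v 40.5  zb 143.5 mm | F u 1.7 v 0.6 z -1.6 | T u 0.10 v -0.05 z 0.00 op 0.230 yaw -18.18
46.4833 [0.42246423 0.36225266 0.1538258 ] [ 0.27703671  0.14891504 -1.99103271] [-0.01571529  0.02365507  0.01736612]
d mm [ 0.38 -0.5   6.25] rot deg (x: left up, y: front up, z) [-0.02  0.53 -0.12]
left end 6.2 right end 6.3 back-front -0.6
res [[-0.43, 0.18], [0.06, -0.23], [0.09, 0.24], [0.37, -0.3], [0.85, 0.24], [-0.17, -0.27], [-0.18, 0.24], [-0.06, -0.04]]
holes d [0.54 0.19 5.36 0.14 0.   0.13] L 5.5 R 5.2
[[0.08, -0.1], [0.25, -0.01], [-0.33, -0.02], [0.13, -0.01], [-0.09, 0.09], [-0.06, 0.11], [0.13, -0.04], [0.22, -0.18], [-0.12, -0.01], [-0.18, 0.19]]
[[21.0, 55.0, 42.0], [-21.0, 55.0, 42.0], [-21.0, -61.0, 42.0], [21.0, -60.0, 42.0], [-0.0, -3.0, 42.0]]
[0.42246423 0.36225266 0.1538258 ]
```

Emit:
{"method": "drive_tool", "body": {"plan": [0.5, -2, 0, 2.5, 1, 0.9, -3.4, 0, 3, 1, 0.9, -3.5, 0, 3, 1, 0.9, -3.5, 0, 3, 1, 0.9, -3.5, 0, 3, 1, 0.9, -3.5, 0, 3, 1, 0.9, -3.5, 0, 3, 1, 0.9, -3.5, 0, 3, 1, 0.9, -3.5, 0, 3, 1, 0.9, -2.5, 0, 3, 1]}}

```text
t: 47.32
tool_pos: [0.506, 0.0335, 0.151]
tool_rot: [[-0.98, -0.197, -0.003], [-0.197, 0.98, -0.002], [0.003, -0.001, -1.0]]
force: [-0.1, 0.0, -1.3]
opening: 0.237
```

Emit:
{"method": "drive_tool", "body": {"plan": [0.35, -1.2, 0, 0.5, 1, 0, 0, -2, 0, 1, 0, 0, -3, 0, 1, 0, 0, -3, 0, 1, 0, 0, -2.5, 0, 1, 0, 0, -1.5, 0, 1, 0, 0, 0, 0, 1, 0, 0, 0, 0, 1]}}

```text
t: 47.98
tool_pos: [0.5092, 0.0254, 0.0308]
tool_rot: [[-0.979, -0.206, -0.004], [-0.206, 0.979, -0.001], [0.004, -0.0, -1.0]]
force: [-0.6, -0.2, -1.6]
opening: 0.234
```

```bash
python3 - <<'E'
from h import *
s=telemetry.state();print(s['t'],s['tool_pos'],s['force'],s['torque'])
E
```

```text
47.9833 [0.50919361 0.02535152 0.03081333] [-0.57400421 -0.18497663 -1.5793038 ] [0.01233105 0.0529438  0.00971878]
```

Lower the last ~16 mm until the underside rests on the worktop.

Emit:
{"method": "drive_tool", "body": {"plan": [0, 0, -0.8, 0, 1, 0, 0, -0.4, 0, 1, 0, 0, -0.2, 0, 1, 0, 0, -0.1, 0, 1, 0, 0, 0, 0, 1, 0, 0, 0, 0, 1]}}

```text
t: 48.48
tool_pos: [0.5108, 0.0261, 0.0174]
tool_rot: [[-0.978, -0.207, 0.001], [-0.207, 0.978, 0.0], [-0.001, 0.0, -1.0]]
force: [-0.1, 0.3, -2.9]
opening: 0.231
```

```bash
python3 - <<'E'
from h import *
s=telemetry.state();print(s['t'],s['tool_pos'],s['force'],s['torque'])
im=snapshot('side');crop(im,280,200,100,110,6,'pics/s19.png')
E
```

```text
48.4833 [0.51079895 0.02610467 0.01738497] [-0.13383534  0.29257521 -2.86702003] [-0.04163652  0.05498583 -0.03154954]
```

View pics/s19.png

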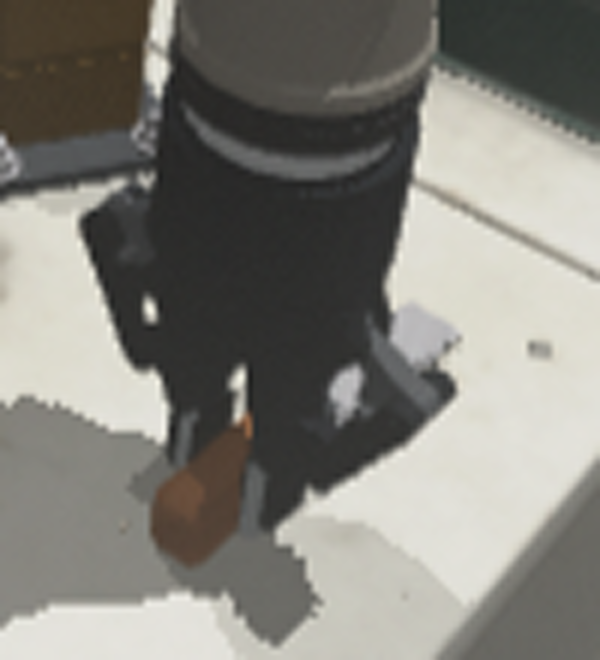

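Emit:
{"method": "drive_tool", "body": {"plan": [0, 0, -0.1, 0, 1, 0, 0, -0.1, 0, 1, 0, 0, 0, 0, 1]}}

```text
t: 48.78
tool_pos: [0.5108, 0.0261, 0.0152]
tool_rot: [[-0.978, -0.207, 0.001], [-0.207, 0.978, 0.0], [-0.001, 0.0, -1.0]]
force: [-0.8, -0.1, -1.4]
opening: 0.232
```

Emit:
{"method": "drive_tool", "body": {"plan": [0, 0, -0.06, 0, 1, 0, 0, 0, 0, 1]}}

```text
t: 48.95
tool_pos: [0.5108, 0.0261, 0.0151]
tool_rot: [[-0.978, -0.207, 0.0], [-0.207, 0.978, 0.001], [-0.0, 0.001, -1.0]]
force: [-1.9, 0.1, 5.0]
opening: 0.233
```

Contact at z = 0.0151 (same as at pick-up). I release and rise.

Emit:
{"method": "drive_tool", "body": {"plan": [0, 0, 0.06, 0, 0.6, 0, 0, 0, 0, 0.2, 0, 0, 0, 0, -0.2, 0, 0, 0, 0, -0.6, 0, 0, 0.1, 0, -1, 0, 0, 0.2, 0, -1, 0, 0, 0.3, 0, -1, 0, 0, 0, 0, -1, 0, 0, 1, 0, -1, 0, 0, 2, 0, -1]}}

```text
t: 49.78
tool_pos: [0.5086, 0.0259, 0.0502]
tool_rot: [[-0.978, -0.207, -0.005], [-0.207, 0.978, -0.001], [0.005, 0.0, -1.0]]
force: [-0.6, -0.0, -0.0]
opening: 1.001
```

Emit:
{"method": "drive_tool", "body": {"plan": [0, 0, 3, 0, -1, 0, 0, 4, 0, -1, 0, 0, 4, 0, -1, 0, 0, 4, 0, -1, -2, -1, 2, 0, -1, -3, -1, 0, 0, -1, -3, -1, 0, 0, -1, -2, 0, 0, 0, -1, 0, 0, 0, 0, -1, 0, 0, 0, 0, -1]}}

```text
t: 50.62
tool_pos: [0.41, -0.004, 0.2217]
tool_rot: [[-0.978, -0.207, 0.002], [-0.207, 0.978, 0.002], [-0.002, 0.002, -1.0]]
force: [0.6, 0.5, -0.5]
opening: 0.995
```

```bash
python3 look.py 20; python3 pose.py 20 1.8; python3 - <<'E'
from h import *
s=cv2.imread('pics/s20f.png')[:,:,::-1];t=cv2.imread('pics/t20f.png')[:,:,::-1]
crop(s,120,120,260,190,3,'pics/s20w.png');crop(t,140,120,250,180,3,'pics/t20w.png')
E
```

```text
50.7167 [ 0.41149498 -0.00377178  0.22171839] [ 0.34290274 -0.52234335 -0.87680974] [ 0.01516209 -0.01690014 -0.01892445]
d mm [-0.32  4.    9.35] rot deg (x: left up, y: front up, z) [6.71 0.58 1.7 ]
left end 17.5 right end 1.2 back-front -0.6
res [[-2.59, -8.44], [1.8, 1.47], [-2.08, -0.63], [0.35, 2.12], [0.21, 0.02], [-0.16, -0.04], [0.43, 0.15], [-0.42, -0.23]]
```

View pics/s20w.png

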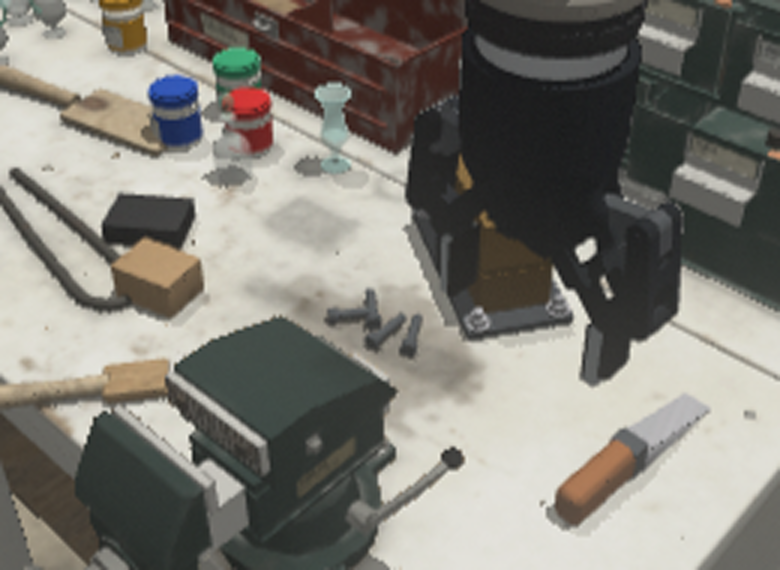

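View pics/t20w.png

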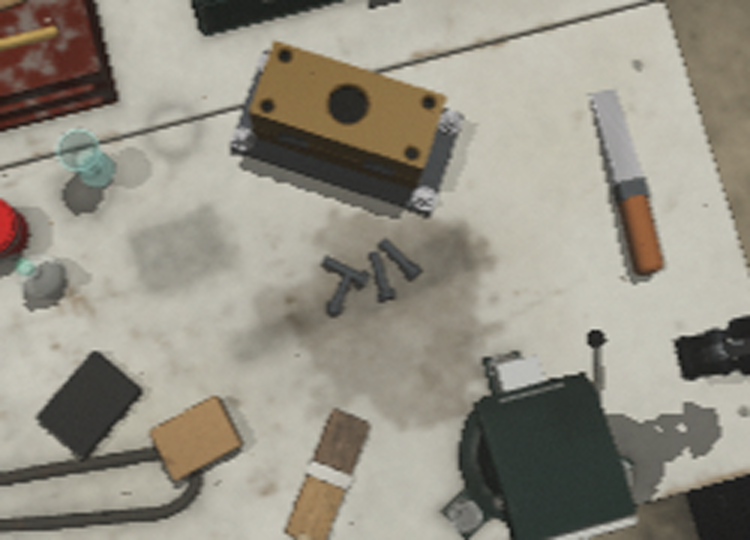

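Emit:
{"method": "drive_tool", "body": {"plan": [0, 2, 0.5, 0, -1, 0, 4, 0.5, 0, -1, 0, 4, 0, 0, -1, 0, 4, 0, 0, -1, 0, 4, 0, 0, -1, 0, 4, 0, 0, -1, 0, 4, 0, 0, -1, 0, 4, 0, 0, -1, 0, 4, 0, 0, -1, 0, 3, 0, 0, -1]}}

```text
t: 51.55
tool_pos: [0.4103, 0.3709, 0.2305]
tool_rot: [[-0.978, -0.21, -0.0], [-0.21, 0.978, 0.001], [-0.0, 0.001, -1.0]]
force: [0.5, 0.5, 0.0]
opening: 1.002
```

Emit:
{"method": "drive_tool", "body": {"plan": [0, 0, 0, 0, -1, 0, 0, 0, 0, -1, 0, 0, 0, 0, -1]}}

```text
t: 51.8
tool_pos: [0.4112, 0.3657, 0.2303]
tool_rot: [[-0.978, -0.206, -0.0], [-0.206, 0.978, -0.002], [0.001, -0.002, -1.0]]
force: [0.4, 0.5, 0.1]
opening: 0.998
```

```bash
python3 look.py 21; python3 pose.py 21 1.8
```

```text
51.9 [0.41136162 0.36462318 0.23078951] [-0.04544846 -0.77033974 -0.17081777] [0.04686528 0.02743255 0.00170021]
d mm [ 0.34 -0.5   6.08] rot deg (x: left up, y: front up, z) [-0.14  0.68 -0.27]
left end 5.9 right end 6.3 back-front -0.7
res [[-0.43, 0.1], [0.08, -0.16], [0.08, 0.18], [0.47, -0.24], [0.85, 0.31], [-0.1, -0.28], [-0.19, 0.21], [-0.12, -0.01]]
```

View pics/s21.png

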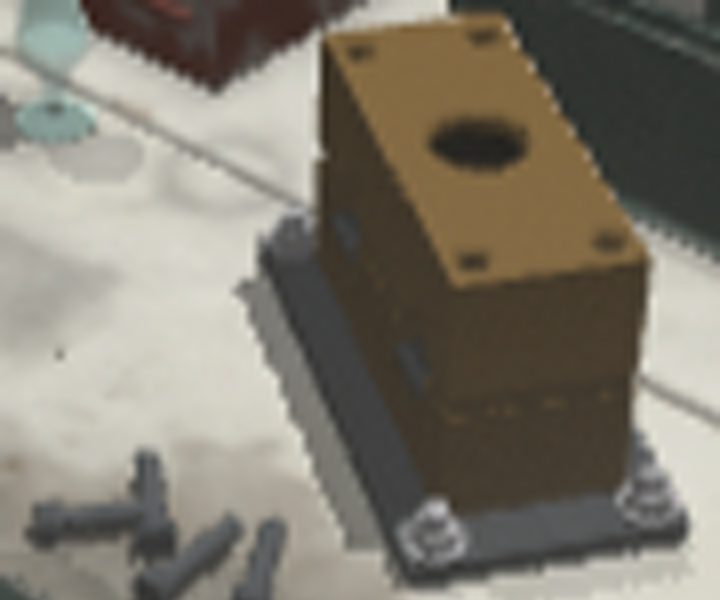

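Both ends stand about 6 mm above their start, level and stable. The wedge lies flat where it was picked up, and the hand is clear. I hand the job in.

```bash
python3 -c "
from plant import job
print(job.close_job())"
```

```text
the job is handed in; nothing more can be done
None
```

I pried the upper half up in turn (right, left, right, left, right, left), 1.5 to 3 mm at a time. It now stands about 6 mm up at both ends, and the wedge lies flat on the worktop where I found it. The job took about 52 s.

**Forces:** the push on the wedge was mostly 8 to 16 N, with a peak of about 18 N. That is above the usual 8 to 14 N but below the 20 N jam level. The largest end-to-end difference was about 2.5 mm, estimated from wedge travel and the pictures.

**Extra step:** prying left the half leaning about 3° front to back. I straightened it with one push of the wedge tip, about 10 N, high on the middle of its front face. That took it back to under 1° and cost about 0.6 mm of height. I did not take hold of the mould.

**Last checks:**

| Measurement | Left | Right |
|---|---|---|
| Light wedge touch, before laying the wedge down | about 6.2 mm | about 6.0 mm |
| Corner fit in both cameras, last picture | 5.9 mm | 6.3 mm |
| Screw-hole fit, before laying the wedge down | 5.5 mm | 5.2 mm |

- **What they measure:** all three give the rise from the start height, so any starting gap (0 to 1 mm) comes on top.
- **Disagreement:** the screw-hole fit reads lower than the other two. It also read low earlier, when I could compare it with the wedge, so I trusted the others. I did not repeat it on the last picture.
- **A failed reading:** one corner fit after release was useless because the arm hid the mould. I moved the arm away and repeated it.

The last overview pictures show nothing else moved.

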